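# Set up the crucible stand

### The job

Set up the crucible stand on the heat-proof mat, one piece at a time from the bottom up: stand the tripod in the middle of the mat, lay the wire gauze centred on the tripod, stand the larger of the two crucibles on the ceramic centre of the gauze, and last put the larger lid properly seated on that crucible, knob up. Leave the small crucible, the small lid, the dropper bottle and the covered dish where they are.

Things in the scene. Friction and masses are not known exactly. Their poses are not given: they have to be found in the camera images.
- mat: Fixed square heat-proof mat lying on the bench, buff brown, 130 x 130 x 6 mm. Origin at the centre of its underside; z up, so its top is 6 mm above the origin; x and y along its edges. It varies in place and yaw.
- tripod: Loose small dark steel tripod, 70 mm high, about 150 g, standing upright at the start. Top: a flat ring, 60 mm outside and 44 mm inside diameter, 6 mm thick (64 to 70 mm above the feet). Three legs 6 mm thick run from radius 26 mm under the ring out to radius 34 mm at the feet (at 0, 120 and 240 degrees from its x axis; feet 10 mm wide, so 39 mm at most from the axis). Can be gripped across the ring from above (60 mm). Origin on its axis at foot level, z up.
- gauze: Loose square wire gauze in a steel frame, 66 x 66 x 10 mm, about 60 g, dark mesh with a white round ceramic centre 44 mm across, flush with the frame; lies flat on the bench at the start, solid to the touch. Grip it across two opposite edges (66 mm). Origin at the centre of its underside, z up, x and y along its edges. Its top is 10 mm above the origin. Any yaw will do on the tripod.
- crucible: The large crucible: loose open reddish fireclay cup, about 60 g, 48 mm rim diameter, 38 mm high, standing upright at the start. Outside: foot 30 mm in diameter, widening to 44 mm at 15 mm height and 48 mm at 23 mm, straight from there to the rim. Wall 3 mm, so the mouth is 42 mm across. Origin at the centre of its underside, z up.
- lid: The large lid: loose reddish fireclay disc 54 mm in diameter with a knob, about 35 g, lying knob up at the start. From its origin (centre of the underside) upward: a locating boss 32 mm in diameter from 0 to 4 mm, the disc from 4 to 9 mm (rim 4 to 7 mm), a straight round knob 14 mm in diameter from 9 to 27 mm. Seated, the boss is inside the crucible's mouth and the disc rests on the rim, its origin 34 mm above the crucible's origin. z up through the knob.
- small_crucible: The small crucible, to be left alone: the same reddish shape, 34 mm rim diameter, 28 mm high. Origin at the centre of its underside, z up.
- small_lid: The small lid, to be left alone: reddish disc 38 mm in diameter with a knob 10 mm in diameter, 21 mm high in all. Origin at the centre of its underside, z up.
- dropper: Brown dropper bottle, to be left alone, 34 mm in diameter, 78 mm high, upright. Origin at the centre of its underside, z up.
- petri: Clear covered dish, to be left alone, 64 mm in diameter, 14 mm high, flat on the bench. Origin at the centre of its underside, z up.

How it is judged:
By the outcome, as a careful person would: the job done as asked, in the order asked, and still so for the second after the job is handed in, with the robot touching nothing.
It also fails if it takes over 115 s, if anything falls off the work surface, if the arm or the gripper's body presses on something with over 40 N, if the wrist force passes 120 N, or if a joint passes its speed limit or range.

### The arm

A 6-joint arm with a two-finger parallel gripper is mounted at the origin on the work surface; the furniture and walls round the work are solid. World frame = base frame: x ahead of the robot, y to its left, z up, the work surface at z = 0. Lengths are in m, angles in rad, forces in N, time in s.
With the tool pointing down it reaches from about 0.35 to 0.8 m from the base axis. Payload 7.3 kg.
Tool frame: the origin (TCP) lies midway between the tips of the shut fingers; the grasp point (between the pads) lies 19 mm behind it; y points along the fingers, z is the direction in which the jaws open and shut, and the axes are right-handed (so a half turn about y gives the same grasp; the last joint's range is limited). The gripper opens to 85 mm and grips with 20 to 120 N. Pads are 22 mm wide; open, the fingers measure 114 mm over their backs; the gripper's body (76 mm by 85 mm) begins 54 mm behind the grasp point. The pads swing forward as they close: fully open they stand 13 mm farther back than shut.
Start: joints at [1.146, 0.342, 1.524, -0, 1.275, -0.146], TCP at [0.144, 0.505, 0.231] pointing down, gripper open.
Joint ranges: [-2.53, 2.53], [-0.77, 2.02], [0.04, 2.7], [-1, 4.14], [0.28, 2.66], [-3.11, 3.11]. Speed limits (rad/s): [2.57, 2.57, 3.14, 3.14, 3.14, 3.14].

### API

Orientations are given as a unit quaternion [x, y, z, w].
In Python, from workcell import r, eyes gives the robot as it stands. The module is installed in compiled form; this text tells all that it offers.
- The arm moves only by the tool step_arm, never from a script. Its arguments are lists of equal length, an entry for each row: "delta_pos": the shift along the world's x, y, z in mm, a list of three; "delta_rot": the turn, a rotation vector about the world's x, y, z in rad, a list of three; "gripper": the opening in per cent of the stroke, from 0 (shut) to 100 (fully open). In form: {"delta_pos": [[tx, ty, tz], ...], "delta_rot": [[ax, ay, az], ...], "gripper": [gripper, ...]}. A call has 1 to 20 rows; each row is the pose to reach, as a shift and turn from the pose commanded when the call began; what a row does not reach only later rows make up. A row lasts 1/8 s, in which the tool goes at most 62.5 mm and 10.7 degrees, less where a joint would pass 70% of its speed; a pose out of reach is approached as far as the arm can. A call with a gripper value outside its range is refused whole. The fingers move at their own pace and stop on an object; "grip_force" is the grip in N (left out, the last holds). Time passes only in rows, so rows that repeat a pose let the fingers close. It gives the time, the measured TCP pose, the force and the opening at its end, in the units of the state.
- r.read_state(): the state, without advancing time (a new reading comes with each control period).
- eyes.read_camera(name): name is "scene" or "side" or "wrist"; returns a dict with "color" (420x560x3 uint8, red, green, blue), "depth" (420x560 float32, m along the optical axis (not along the pixel's ray), 0 where there is no reading), "camera_matrix" (3x3 intrinsics, pixels), "T" (4x4, takes a point from camera to world coordinates); the wrist camera has in their place "mount" (4x4, takes a point from camera to tool coordinates, whose origin is the TCP and whose axes are the tool frame's). Camera axes: x right, y down, z forward; pixel columns grow to the right and rows downward; lengths in m; the calibration is good to about 2 mm. A picture is of the moment at which its call begins: read the wrist's pose just before it.
- r.close_job(): hands the job in, once; it reports no verdict.
The state is a dict: "clock": time; "q": joint angles; "joint_velocities": joint speeds; "joint_torque": joint torques, N m; "ee_pos": TCP position; "tool_rot": TCP orientation; "contact_force": force on the tool from outside, world axes, zero at the start; "moment": the same for the moment, N m; "opening": finger opening in m.
Only numpy, scipy, OpenCV 4.12 (cv2) and the standard library are available. Lean on these libraries where they do the work, as an engineer would, in place of code of your own. Each camera call takes 0.05 s, during which the arm holds its last target.

## Working session

There is one attempt and no reset: what is moved stays moved. The work goes in short steps, Python scripts to look and compute and a tool call to move; the robot and the scene stay as the last step left them, time stands still between calls to the robot, and variables do not carry over. Pictures are saved under pics/ and viewed, and the job is handed in when it is done.

Besides the shell and the picture viewer there is one more tool, called as name(argument=value, ...) on one line, values as JSON. step_arm: Moves the arm, as the interface text tells. Its arguments: {"type":"object","properties":{"delta_pos":{"type":"array"},"delta_rot":{"type":"array"},"gripper":{"type":"array"},"grip_force":{"type":"number"}},"required":["delta_pos","delta_rot","gripper"]}

```bash
mkdir -p pics; cat > h.py <<'E'
import numpy as np, cv2
from workcell import r, eyes
from scipy.spatial.transform import Rotation as R
def cam(name):
    s=r.read_state(); c=eyes.read_camera(name)
    if 'T' in c: T=c['T']
    else:
        W=np.eye(4); W[:3,:3]=R.from_quat(s['tool_rot']).as_matrix(); W[:3,3]=s['ee_pos']; T=W@c['mount']
    return c['color'],c['depth'],np.array(c['camera_matrix']),np.array(T)
def save(n,img): cv2.imwrite('pics/'+n,cv2.cvtColor(img,cv2.COLOR_RGB2BGR))
def plane(K,T,uv,z):
    uv=np.atleast_2d(uv).astype(float)
    d=np.c_[uv,np.ones(len(uv))]@np.linalg.inv(K).T@T[:3,:3].T
    o=T[:3,3]; return o+d*((z-o[2])/d[:,2])[:,None]
def cloud(D,K,T):
    v,u=np.mgrid[:D.shape[0],:D.shape[1]]
    p=np.stack([(u-K[0,2])*D/K[0,0],(v-K[1,2])*D/K[1,1],D],-1)
    return p@T[:3,:3].T+T[:3,3]
E
python3 - <<'E'
from h import *
print(r.read_state())
for n in ['scene','side','wrist']:
    c,d,K,T=cam(n); save(n+'0.png',c); np.savez(n+'0.npz',c=c,d=d,K=K,T=T)
    print(n,K.round(1).tolist(),T.round(3).tolist(),d.min(),d.max())
E
```

```text
{'clock': 0.0, 'q': array([ 1.14598803e+00,  3.42733214e-01,  1.52500784e+00,  6.66371448e-06,
        1.27539629e+00, -1.45989696e-01]), 'joint_velocities': array([ 2.49514731e-05, -3.14162641e-04,  5.50382286e-04, -1.30395587e-05,
       -1.11136089e-03,  1.95726745e-03]), 'joint_torque': array([-5.87077448e-04, -4.33673823e+01, -2.46013498e+01, -3.98017701e-04,
        7.84746255e-03, -9.73506673e-06]), 'ee_pos': array([0.14429736, 0.50436938, 0.23062371]), 'tool_rot': array([ 0.70076971, -0.09841484,  0.098103  , -0.6997229 ]), 'contact_force': array([0.03437703, 0.30723667, 1.16944397]), 'moment': array([ 0.01129662, -0.03113791,  0.07947501]), 'opening': 0.08559011319250734}
scene [[439.2, 0.0, 279.7], [0.0, 439.2, 215.2], [0.0, 0.0, 1.0]] [[0.792, -0.358, 0.494, -0.001], [-0.61, -0.485, 0.627, -0.653], [0.015, -0.798, -0.602, 0.69], [0.0, 0.0, 0.0, 1.0]] 0.0 3.9999802
side [[454.5, 0.0, 280.2], [0.0, 454.5, 211.9], [0.0, 0.0, 1.0]] [[-0.988, -0.106, 0.115, 0.391], [-0.156, 0.585, -0.796, 0.845], [0.017, -0.804, -0.594, 0.653], [0.0, 0.0, 0.0, 1.0]] 0.0 3.6404436
wrist [[299.7, 0.0, 282.5], [0.0, 299.7, 210.3], [0.0, 0.0, 1.0]] [[0.276, 0.916, 0.292, 0.069], [0.961, -0.262, -0.084, 0.526], [-0.001, 0.304, -0.953, 0.374], [0.0, 0.0, 0.0, 1.0]] 0.0 0.50616884
```

View pics/scene0.png

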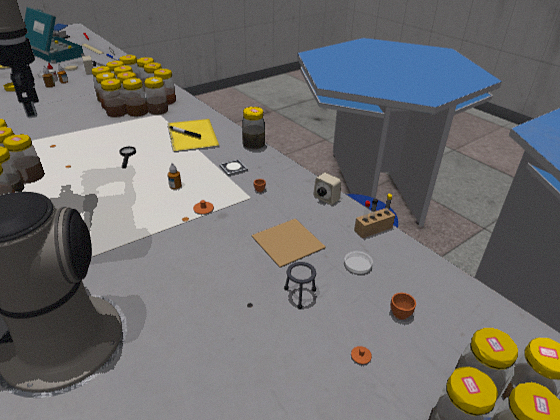

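View pics/side0.png

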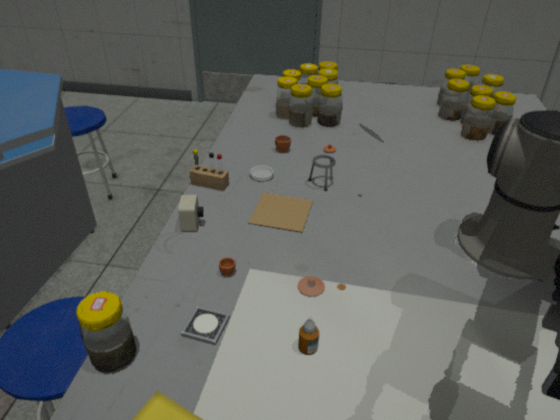

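View pics/wrist0.png

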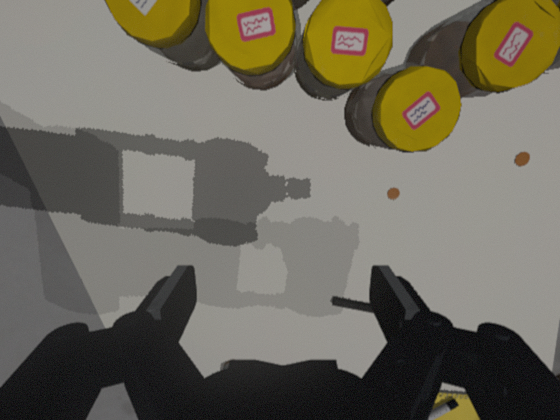

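```bash
python3 - <<'E'
from h import *
guess={'scene':dict(mat=(288,241),tripod=(301,271),bigcru=(403,300),smalllid=(361,354),biglid=(203,207),smallcru=(260,185),gauze=(233,168),petri=(358,262),dropper=(175,177)),
'side':dict(mat=(283,212),tripod=(323,160),bigcru=(283,140),smalllid=(330,148),biglid=(311,285),smallcru=(228,266),gauze=(206,323),petri=(262,173),dropper=(309,337))}
P={}
for n in guess:
    f=np.load(n+'0.npz');C=cloud(f['d'],f['K'],f['T'])
    P[n]=(f['K'],f['T'])
    for k,(u,v) in guess[n].items():
        print(n,k,C[v,u].round(3),plane(f['K'],f['T'],(u,v),0.01).round(3))
# triangulate
for k in guess['scene']:
    uv=[guess[n][k] for n in guess]
    M=[P[n][0]@np.linalg.inv(P[n][1])[:3] for n in guess]
    X=cv2.triangulatePoints(M[0],M[1],np.array(uv[0],float),np.array(uv[1],float)); print(k,(X[:3]/X[3]).ravel().round(3))
def crop(n,x,y,w,h,s):
    c=np.load(n+'0.npz')['c'][y:y+h,x:x+w]; return cv2.resize(c,None,fx=s,fy=s,interpolation=cv2.INTER_CUBIC)
save('sc_a.png',crop('scene',150,140,290,240,2.5))
save('si_a.png',crop('side',170,125,190,235,2.5))
E
```

```text
scene mat [ 0.514 -0.034  0.006] [[ 0.511 -0.038  0.01 ]]
scene tripod [ 0.478 -0.127 -0.001] [[ 0.47  -0.135  0.01 ]]
scene bigcru [ 0.576 -0.33   0.02 ] [[ 0.585 -0.326  0.01 ]]
scene smalllid [ 0.419 -0.366  0.012] [[ 0.421 -0.365  0.01 ]]
scene biglid [0.416 0.2   0.012] [[0.417 0.203 0.01 ]]
scene smallcru [0.583 0.177 0.028] [[0.599 0.2   0.01 ]]
scene gauze [0.588 0.324 0.01 ] [[0.587 0.323 0.01 ]]
scene petri [ 0.588 -0.193  0.015] [[ 0.592 -0.19   0.01 ]]
scene dropper [0.408 0.337 0.038] [[0.425 0.379 0.01 ]]
side mat [ 0.51  -0.022  0.006] [[ 0.509 -0.017  0.01 ]]
side tripod [ 0.436 -0.303 -0.002] [[ 0.435 -0.281  0.01 ]]
side bigcru [ 0.562 -0.36   0.02 ] [[ 0.564 -0.38   0.01 ]]
side smalllid [ 0.42  -0.362  0.007] [[ 0.42  -0.356  0.01 ]]
side biglid [0.418 0.216 0.015] [[0.419 0.211 0.01 ]]
side smallcru [0.593 0.183 0.006] [[0.591 0.187 0.01 ]]
side gauze [0.594 0.335 0.008] [[0.594 0.337 0.01 ]]
side petri [ 0.59  -0.174  0.014] [[ 0.591 -0.181  0.01 ]]
side dropper [0.408 0.363 0.044] [[0.409 0.336 0.01 ]]
mat [ 0.513 -0.031  0.001]
tripod [ 0.431 -0.179  0.068]
bigcru [ 0.56  -0.337  0.034]
smalllid [ 0.421 -0.363  0.007]
biglid [0.419 0.207 0.006]
smallcru [0.591 0.192 0.016]
gauze [0.594 0.332 0.004]
petri [ 0.593 -0.188  0.007]
dropper [0.411 0.35  0.029]
```

View pics/sc_a.png

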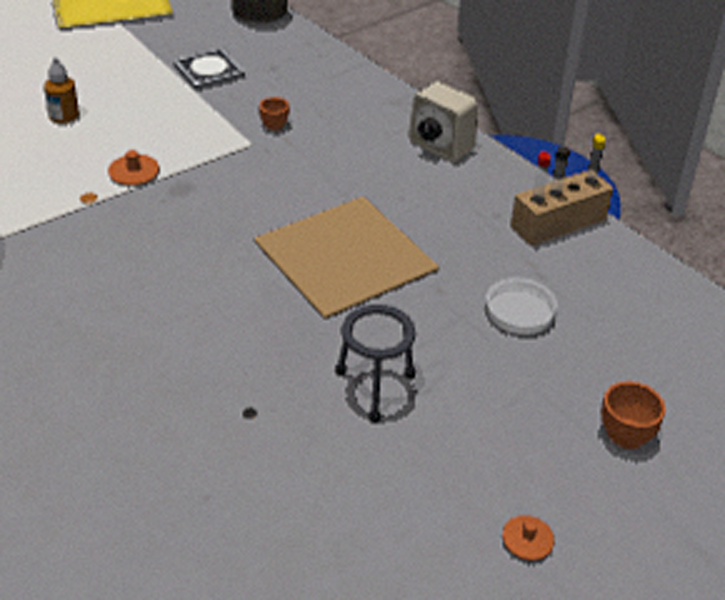

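View pics/si_a.png

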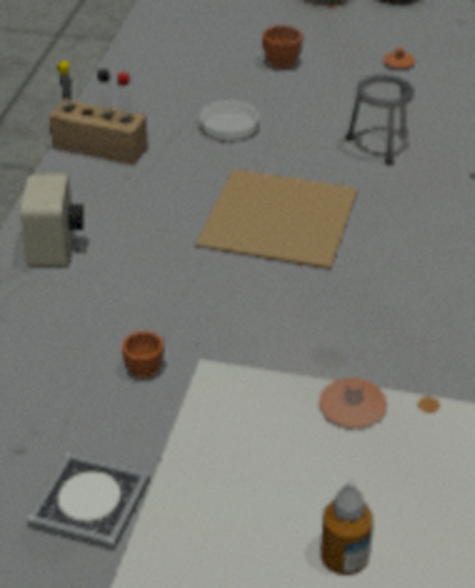

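```bash
python3 - <<'E'
from h import *
s=r.read_state();print(R.from_quat(s['tool_rot']).as_matrix().round(3))
print(eyes.read_camera('wrist')['mount'].round(4).tolist())
# coarse edges: mat corners by color in both views
for n in ['scene','side']:
    f=np.load(n+'0.npz'); hsv=cv2.cvtColor(f['c'],cv2.COLOR_RGB2HSV)
    m=cv2.inRange(hsv,(10,70,80),(25,200,255))
    cs,_=cv2.findContours(m,0,2); c=[c for c in cs if cv2.contourArea(c)>800 and abs(cv2.boundingRect(c)[0]-250)<15][0]
    q=cv2.approxPolyDP(cv2.convexHull(c),8,True)[:,0]; p=plane(f['K'],f['T'],q,0.006)
    print(n,q.tolist(),p.round(4).tolist(),p.mean(0).round(4),np.linalg.norm(p-np.roll(p,1,0),axis=1).round(3))
E
```

```text
[[ 0.961 -0.     0.275]
 [-0.275 -0.001  0.961]
 [-0.    -1.    -0.001]]
[[0.0004, 0.9527, 0.3039, -0.0784], [-0.0008, -0.3039, 0.9527, -0.1434], [1.0, -0.0006, 0.0006, -0.0003], [0.0, 0.0, 0.0, 1.0]]
scene [[324, 245], [279, 266], [252, 235], [295, 219]] [[0.5734, -0.0968, 0.006], [0.4438, -0.0899, 0.006], [0.4572, 0.0356, 0.006], [0.582, 0.0229, 0.006]] [ 0.5141 -0.0321  0.006 ] [0.12  0.13  0.126 0.125]
side [[262, 194], [311, 200], [302, 230], [249, 223]] [[0.5734, -0.0884, 0.006], [0.4486, -0.0844, 0.006], [0.4566, 0.0381, 0.006], [0.5805, 0.0342, 0.006]] [ 0.5148 -0.0251  0.006 ] [0.123 0.125 0.123 0.124]
```

step_arm(delta_pos=[[30,-20,20],[75,-50,50],[120,-80,50],[165,-113,50],[210,-144,50],[255,-175,50],[300,-205,50],[335,-230,50],[356,-244,50],[356,-244,50],[356,-244,50]], delta_rot=[[0,0,0.04],[0,0,0.08],[0,0,0.12],[0,0,0.16],[0,0,0.2],[0,0,0.24],[0,0,0.28],[0,0,0.28],[0,0,0.28],[0,0,0.28],[0,0,0.28]], gripper=[100,100,100,100,100,100,100,100,100,100,100])

```text
clock: 1.58
ee_pos: [0.4995, 0.2616, 0.2813]
tool_rot: [-0.707, -0.0, 0.001, 0.707]
contact_force: [0.0, 0.8, -0.6]
opening: 0.0852
```

```bash
python3 - <<'E'
from h import *
s=r.read_state();print(s['clock'],s['ee_pos'],s['q'],abs(s['joint_velocities']).max())
c,d,K,T=cam('wrist'); save('w1.png',c); np.savez('w1.npz',c=c,d=d,K=K,T=T)
E
```

```text
1.575 [0.49952066 0.26156779 0.28126317] [ 3.46087236e-01  3.82806276e-01  1.32442549e+00  6.80848146e-04
  1.43498173e+00 -1.22683650e+00] 0.013978405282599126
```

View pics/w1.png

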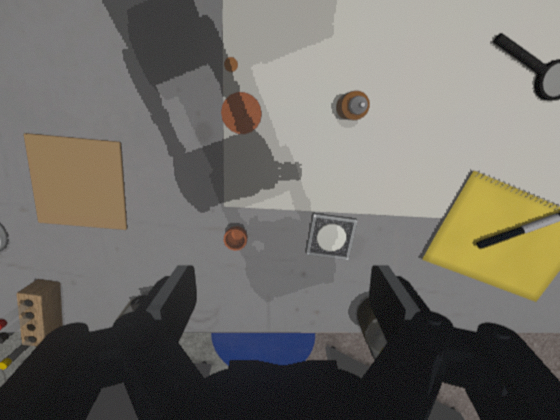

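step_arm(delta_pos=[[-5,-30,0],[-10,-80,0],[-15,-130,0],[-20,-180,0],[-30,-230,0],[-35,-280,0],[-40,-310,0],[-40,-322,0],[-40,-322,0],[-40,-322,0]], delta_rot=[[0,0,0],[0,0,0],[0,0,0],[0,0,0],[0,0,0],[0,0,0],[0,0,0],[0,0,0],[0,0,0],[0,0,0]], gripper=[100,100,100,100,100,100,100,100,100,100])

```text
clock: 2.88
ee_pos: [0.4606, -0.0599, 0.2814]
tool_rot: [-0.707, -0.001, 0.001, 0.707]
contact_force: [0.8, -0.7, 0.5]
opening: 0.0852
```

```bash
python3 - <<'E'
from h import *
s=r.read_state();print(s['clock'],s['ee_pos'],s['q'],abs(s['joint_velocities']).max())
c,d,K,T=cam('wrist'); save('w2.png',c); np.savez('w2.npz',c=c,d=d,K=K,T=T)
E
```

```text
2.875 [ 0.46058687 -0.05994875  0.28135945] [-2.95054482e-01  1.92157912e-01  1.58950664e+00  5.76815752e-04
  1.35997862e+00 -1.86870783e+00] 0.004780623748883106
```

View pics/w2.png

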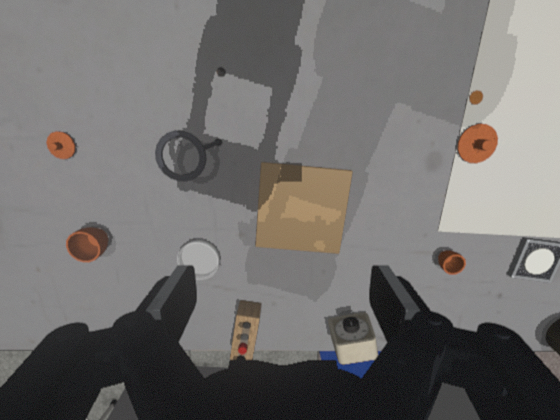

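step_arm(delta_pos=[[-10,-25,0],[-20,-60,0],[-20,-90,0],[-20,-110,0],[-20,-110,0],[-20,-110,0]], delta_rot=[[0,0,0],[0,0,0],[0,0,0],[0,0,0],[0,0,0],[0,0,0]], gripper=[100,100,100,100,100,100])

```text
clock: 3.68
ee_pos: [0.4406, -0.1701, 0.2812]
tool_rot: [-0.707, -0.001, 0.001, 0.707]
contact_force: [0.7, 0.4, 0.3]
opening: 0.0857
```

```bash
python3 - <<'E'
from h import *
s=r.read_state();print(s['clock'],s['ee_pos'],s['q'],abs(s['joint_velocities']).max())
c,d,K,T=cam('wrist'); save('w3.png',c); np.savez('w3.npz',c=c,d=d,K=K,T=T)
E
```

```text
3.675 [ 0.44059607 -0.17014055  0.28123745] [-5.31341937e-01  2.07465533e-01  1.57028431e+00  5.31301569e-04
  1.36433275e+00 -2.10438922e+00] 0.005590122305451765
```

View pics/w3.png

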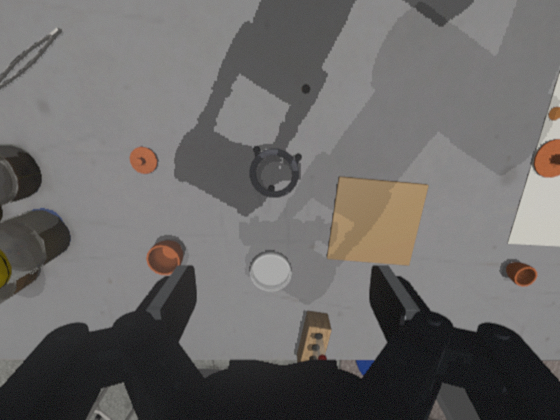

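```bash
cat > m.py <<'E'
from h import *
def tri(vs,uvs):
    # least-squares ray intersection
    A=np.zeros((3,3));b=np.zeros(3);L=[]
    for (K,T),uv in zip(vs,uvs):
        d=T[:3,:3]@np.linalg.inv(K)@np.array([uv[0],uv[1],1.]);d/=np.linalg.norm(d)
        P=np.eye(3)-np.outer(d,d);A+=P;b+=P@T[:3,3];L.append((P,T[:3,3]))
    x=np.linalg.solve(A,b);return x,[np.linalg.norm(P@(x-o)) for P,o in L]
E
python3 - <<'E'
from m import *
mats={}
for n,g in [('w1',(75,182)),('w2',(290,190)),('w3',(390,240))]:
    f=np.load(n+'.npz'); hsv=cv2.cvtColor(f['c'],cv2.COLOR_RGB2HSV)
    m=cv2.inRange(hsv,(9,60,30),(25,200,255))
    m=cv2.morphologyEx(m,cv2.MORPH_CLOSE,np.ones((3,3)))
    cs,_=cv2.findContours(m,0,2); c=max([c for c in cs if cv2.contourArea(c)>2000 and cv2.pointPolygonTest(c,g,False)>=0],key=cv2.contourArea)
    (cx,cy),wh,a=cv2.minAreaRect(c)
    q=cv2.approxPolyDP(cv2.convexHull(c),8,True)[:,0]
    p=plane(f['K'],f['T'],q,0.006)
    e=[np.degrees(np.arctan2(*(np.roll(p,-1,0)[i]-p[i])[[1,0]]))%90 for i in range(len(p))]
    print(n,q.tolist(),p.mean(0).round(4),np.linalg.norm(p-np.roll(p,1,0),axis=1).round(3),np.round(e,1))
    mats[n]=(f,q[np.lexsort((q[:,0],))],q)
# match corners by angle
def order(q): 
    c=q.mean(0);return q[np.argsort(np.arctan2(q[:,1]-c[1],q[:,0]-c[0]))]
for i in range(4):
    x,e=tri([(mats[n][0]['K'],mats[n][0]['T']) for n in mats],[order(mats[n][2])[i] for n in mats]); print('corner',x.round(4),np.round(e,4))
E
```

```text
w1 [[24, 134], [119, 142], [126, 228], [39, 222]] [ 0.5148 -0.0302  0.006 ] [0.127 0.127 0.126 0.128] [85.3 85.4 85.8 85.2]
w2 [[262, 162], [351, 171], [337, 253], [256, 246]] [ 0.5151 -0.0317  0.006 ] [0.128 0.126 0.128 0.125] [84.3 84.4 84.7 84.9]
w3 [[339, 177], [427, 185], [408, 264], [327, 257]] [ 0.5146 -0.032   0.006 ] [0.126 0.127 0.126 0.127] [84.8 85.  84.6 84.9]
corner [ 0.4461 -0.089   0.0049] [0.0005 0.001  0.0006]
corner [0.4576 0.0374 0.0044] [0.0006 0.0003 0.0003]
corner [0.5847 0.0261 0.0033] [0.0011 0.0016 0.0009]
corner [ 0.5733 -0.1003  0.0042] [0.0005 0.0006 0.001 ]
```

```bash
python3 - <<'E'
from h import *
for n,b in [('w2',(40,100,190,180)),('w3',(120,110,220,180))]:
    f=np.load(n+'.npz');x,y,w,h=b
    save(n+'z.png',cv2.resize(f['c'][y:y+h,x:x+w],None,fx=3.5,fy=3.3,interpolation=cv2.INTER_NEAREST))
E
```

```text
(no output)
```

View pics/w3z.png

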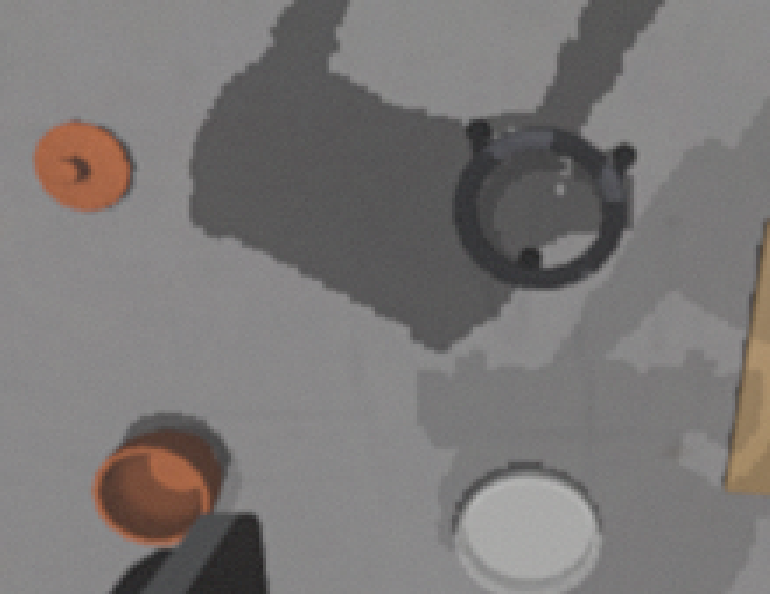

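View pics/w2z.png

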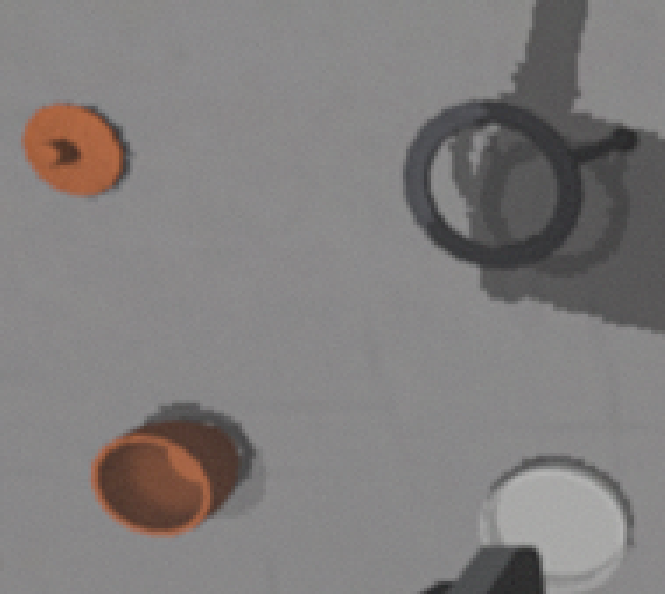

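```bash
cat >> m.py <<'E'
from scipy.optimize import least_squares
def circ(p):
    f=lambda q:np.hypot(p[:,0]-q[0],p[:,1]-q[1])-q[2]
    q=least_squares(f,[*p[:,:2].mean(0),.03],loss='soft_l1',f_scale=.001).x
    return q,np.abs(f(q)).mean()
E
python3 - <<'E'
from m import *
E=[];V=[]
for n,b in [('w2',(150,120,62,70)),('w3',(240,135,70,70))]:
    f=np.load(n+'.npz');x,y,w,h=b
    C=cloud(f['d'],f['K'],f['T']); g=f['c'].mean(2)
    m=((C[...,2]>.058)&(g<85)&(f['d']>0)).astype(np.uint8); mm=np.zeros_like(m);mm[y:y+h,x:x+w]=m[y:y+h,x:x+w]
    cs,hi=cv2.findContours(mm,cv2.RETR_CCOMP,cv2.CHAIN_APPROX_NONE)
    out=max(cs,key=cv2.contourArea); z=C[mm>0][:,2]
    e=cv2.fitEllipse(out); print(n,'ell',np.round(e[0],1),np.round(e[1],1),'z med/max',np.median(z).round(4),np.percentile(z,95).round(4))
    p=plane(f['K'],f['T'],out[:,0],0.07); print(' circ70',*[np.round(v,4) for v in circ(p)])
    inn=[c for c,hh in zip(cs,hi[0]) if hh[3]>=0 and cv2.contourArea(c)>300]
    for c in inn: print(' inner',*[np.round(v,4) for v in circ(plane(f['K'],f['T'],c[:,0],0.07))])
    E.append(e[0]);V.append((f['K'],f['T']))
print(tri(V,E))
# feet w3
f=np.load('w3.npz')
for uv in [(120+478/3.5,110+131/3.3),(120+625/3.5,110+156/3.3),(120+530/3.5,110+260/3.3)]:
    print('foot',plane(f['K'],f['T'],uv,0.004).round(4))
# crucible rim
E=[]
for n,b in [('w2',(60,220,52,50)),('w3',(140,230,50,46))]:
    f=np.load(n+'.npz');x,y,w,h=b
    C=cloud(f['d'],f['K'],f['T']);hsv=cv2.cvtColor(f['c'],cv2.COLOR_RGB2HSV)
    print(n,'rim z', np.percentile(C[y:y+h,x:x+w,2],[90,97,99]).round(4))
    m=((hsv[...,1]>110)&(hsv[...,2]>0)&(C[...,2]>.033)).astype(np.uint8);mm=np.zeros_like(m);mm[y:y+h,x:x+w]=m[y:y+h,x:x+w]
    cs,_=cv2.findContours(mm,0,cv2.CHAIN_APPROX_NONE);c=max(cs,key=cv2.contourArea);e=cv2.fitEllipse(c);E.append(e[0])
    p=plane(f['K'],f['T'],c[:,0],.038);print(' ',np.round(e[0],1),np.round(e[1],1),*[np.round(v,4) for v in circ(p)])
print(tri(V,E))
E
```

```text
w2 ell [180.9 155.7] [47.4 52.1] z med/max 0.0705 0.0719
 circ70 [ 0.4291 -0.1791  0.029 ] 0.0004
 inner [ 0.4291 -0.1797  0.022 ] 0.0003
w3 ell [273.7 172.6] [47.6 48.7] z med/max 0.0707 0.072
 circ70 [ 0.4288 -0.1804  0.0289] 0.0004
 inner [ 0.429  -0.1803  0.0221] 0.0003
(array([ 0.42892911, -0.18052296,  0.06565269]), [np.float64(2.9949082256071116e-05), np.float64(2.994908225614486e-05)])
foot [[ 0.4084 -0.2057  0.004 ]]
foot [[ 0.4188 -0.1474  0.004 ]]
foot [[ 0.4639 -0.1857  0.004 ]]
w2 rim z [0.0366 0.0388 0.0395]
  [ 83.1 246. ] [28.6 35. ] [ 0.5593 -0.34    0.0232] 0.0005
w3 rim z [0.0392 0.3055 0.308 ]
  [163.1 259.2] [27.1 32.1] [ 0.5593 -0.34    0.022 ] 0.0013
(array([ 0.5589499 , -0.34003452,  0.03795617]), [np.float64(6.516051748717478e-05), np.float64(6.516051748717093e-05)])
```

step_arm(delta_pos=[[-11,-10,-10],[-12,-10,-50],[-12,-10,-100],[-12,-10,-150],[-12,-10,-190],[-12,-10,-215],[-12,-10,-230],[-12,-10,-237],[-12,-10,-237],[-12,-10,-237],[-12,-10,-237],[-12,-10,-237],[-12,-10,-237],[-12,-10,-237],[-12,-10,-237],[-12,-10,-237]], delta_rot=[[0,0,-0.08],[0,0,-0.157],[0,0,-0.157],[0,0,-0.157],[0,0,-0.157],[0,0,-0.157],[0,0,-0.157],[0,0,-0.157],[0,0,-0.157],[0,0,-0.157],[0,0,-0.157],[0,0,-0.157],[0,0,-0.157],[0,0,-0.157],[0,0,-0.157],[0,0,-0.157]], gripper=[100,100,100,100,100,100,100,100,100,60,50,50,50,50,50,50], grip_force=40)

```text
clock: 5.72
ee_pos: [0.429, -0.1815, 0.0456]
tool_rot: [0.705, -0.054, 0.056, -0.705]
contact_force: [-1.3, 2.0, 8.5]
opening: 0.0584
```

```bash
python3 - <<'E'
from h import *
s=r.read_state();print(s)
c,d,K,T=cam('wrist'); save('w4.png',c)
E
```

```text
{'clock': 5.725, 'q': array([-5.65058961e-01,  4.86453495e-01,  1.91321145e+00,  2.46018713e-04,
        7.39804102e-01, -1.98037763e+00]), 'joint_velocities': array([ 0.00181067,  0.00039454,  0.00061287, -0.00023773, -0.00088052,
        0.00051388]), 'joint_torque': array([ -0.55241251, -38.39740992, -15.05484045,  -0.07430913,
        -0.55760365,   0.06234306]), 'ee_pos': array([ 0.42903873, -0.18149573,  0.04563043]), 'tool_rot': array([ 0.70526553, -0.05428736,  0.05566916, -0.70466613]), 'contact_force': array([-1.29489965,  2.04274998,  8.54226942]), 'moment': array([0.22389362, 0.20378701, 0.02947798]), 'opening': 0.05843257312259729}
```

View pics/w4.png

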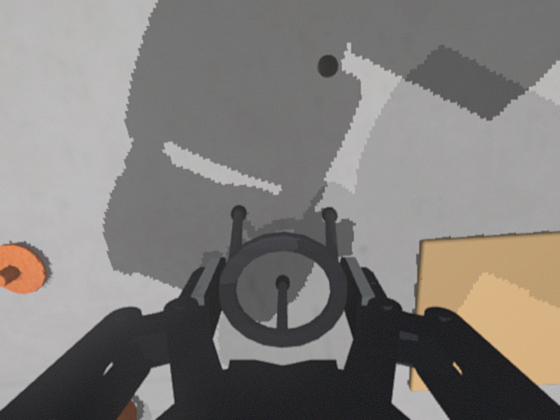

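step_arm(delta_pos=[[0,0,10],[0,0,30],[0,0,50],[10,20,60],[30,50,60],[50,85,60],[70,120,60],[82,140,60],[86,149,60],[86,149,60],[86,149,60]], delta_rot=[[0,0,0],[0,0,0],[0,0,0],[0,0,0],[0,0,0],[0,0,0],[0,0,0],[0,0,0],[0,0,0],[0,0,0],[0,0,0]], gripper=[50,50,50,50,50,50,50,50,50,50,50])

```text
clock: 7.15
ee_pos: [0.514, -0.033, 0.1044]
tool_rot: [0.705, -0.055, 0.055, -0.705]
contact_force: [0.5, -0.6, -1.3]
opening: 0.0578
```

```bash
python3 - <<'E'
from m import *
s=r.read_state();print(s['ee_pos'],s['contact_force'],s['opening'])
c,d,K,T=cam('wrist'); save('w5.png',c)
g=c.mean(2);C=cloud(d,K,T); print(C[240:345,220:350,2].max())
for n in ['scene','side']:
    c,d,K,T=cam(n); save(n+'5.png',cv2.resize(c[110:320,150:430],None,fx=2.5,fy=2.5)); 
E
```

```text
[ 0.51400473 -0.03300692  0.10439613] [ 0.49915632 -0.63292817 -1.25301383] 0.057804224695598
0.24777837541718462
```

View pics/w5.png

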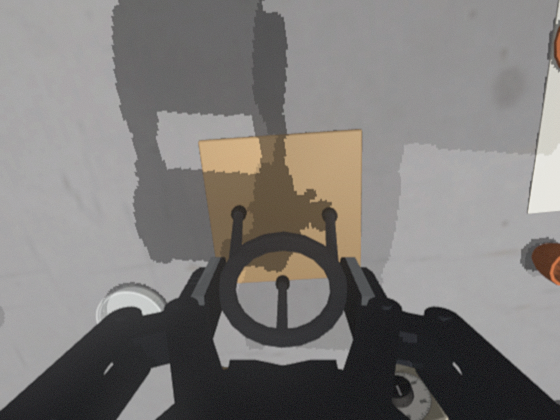

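View pics/scene5.png

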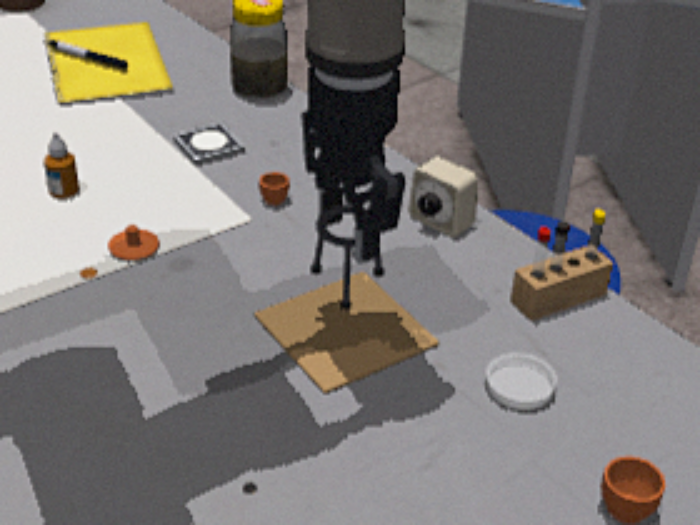

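```bash
python3 - <<'E'
from m import *
s=r.read_state()
c,d,K,T=cam('wrist'); C=cloud(d,K,T);g=c.mean(2)
inner=[]
cx,cy=283,290
for a in np.linspace(0,2*np.pi,90,endpoint=False):
    # inner edge: first dark transition from radius 40 outwards in depth
    for rr in np.arange(38,56,.5):
        u,v=cx+rr*np.cos(a),cy+rr*np.sin(a)
        if C[int(round(v)),int(round(u)),2]>.11: inner.append((u,v));break
p=plane(K,T,inner,.129); print(len(inner),circ(p),s['ee_pos'])
zz=[C[int(cy+50*np.sin(a)),int(cx+50*np.cos(a)),2] for a in np.linspace(0,2*np.pi,24)];print(np.round(zz,3))
E
```

```text
90 (array([ 0.51232139, -0.03281716,  0.02069249]), np.float64(0.00035355325244507206)) [ 0.51416357 -0.03299721  0.10436042]
[0.129 0.129 0.129 0.129 0.129 0.129 0.129 0.129 0.129 0.129 0.128 0.129
 0.129 0.13  0.129 0.13  0.129 0.13  0.129 0.13  0.129 0.129 0.129 0.129]
```

step_arm(delta_pos=[[1.5,1.3,-10],[1.5,1.3,-25],[1.5,1.3,-38],[1.5,1.3,-46],[1.5,1.3,-50],[1.5,1.3,-52],[1.5,1.3,-53],[1.5,1.3,-53.5],[1.5,1.3,-53.5]], delta_rot=[[0,0,0],[0,0,0],[0,0,0],[0,0,0],[0,0,0],[0,0,0],[0,0,0],[0,0,0],[0,0,0]], gripper=[50,50,50,50,50,50,50,50,50])

```text
clock: 8.48
ee_pos: [0.5163, -0.0309, 0.0517]
tool_rot: [0.705, -0.055, 0.055, -0.705]
contact_force: [-1.8, 0.3, 4.8]
opening: 0.0584
```

step_arm(delta_pos=[[0,0,0],[0,0,0],[0,0,0],[0,0,0],[0,0,0],[0,0,5],[0,0,20],[0,0,50],[-10,0,90],[-20,0,130],[-30,0,170],[-40,0,200],[-50,0,220],[-50,0,220],[-50,0,220]], delta_rot=[[0,0,0],[0,0,0],[0,0,0],[0,0,0],[0,0,0],[0,0,0],[0,0,0],[0,0,0],[0,0,0],[0,0,0],[0,0,0],[0,0,0],[0,0,0],[0,0,0],[0,0,0]], gripper=[72,80,90,100,100,100,100,100,100,100,100,100,100,100,100])

```text
clock: 10.35
ee_pos: [0.4658, -0.0309, 0.2705]
tool_rot: [-0.705, 0.055, -0.055, 0.705]
contact_force: [-0.6, 0.9, 0.0]
opening: 0.0853
```

```bash
python3 - <<'E'
from m import *
s=r.read_state();print(s['clock'],s['ee_pos'],s['opening'])
c,d,K,T=cam('wrist'); save('w6.png',c);np.savez('w6.npz',c=c,d=d,K=K,T=T)
E
```

```text
10.35 [ 0.46582392 -0.03087548  0.27047754] 0.08526147901179862
```

View pics/w6.png

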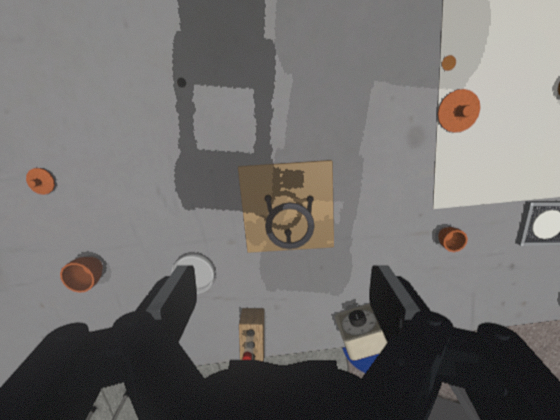

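```bash
cat >> m.py <<'E'
def ringfit(f,b,z):
    x,y,w,h=b;C=cloud(f['d'],f['K'],f['T']);g=f['c'].mean(2)
    m=((C[...,2]>z-.012)&(C[...,2]<z+.02)&(g<90)).astype(np.uint8);mm=np.zeros_like(m);mm[y:y+h,x:x+w]=m[y:y+h,x:x+w]
    cs,hi=cv2.findContours(mm,cv2.RETR_CCOMP,cv2.CHAIN_APPROX_NONE);res=[]
    print('z',np.percentile(C[mm>0][:,2],[10,50,90]).round(4))
    for c in cs:
        if cv2.contourArea(c)>300: res.append(circ(plane(f['K'],f['T'],c[:,0],z))); print('circ',res[-1][0].round(4),res[-1][1].round(4),'ell',np.round(cv2.fitEllipse(c)[0],1))
    return res
def mat(f,g):
    hsv=cv2.cvtColor(f['c'],cv2.COLOR_RGB2HSV)
    m=cv2.inRange(hsv,(9,60,30),(25,200,255)); m=cv2.morphologyEx(m,cv2.MORPH_CLOSE,np.ones((3,3)))
    cs,_=cv2.findContours(m,0,2); c=max([c for c in cs if cv2.pointPolygonTest(c,g,False)>=0],key=cv2.contourArea)
    q=cv2.approxPolyDP(cv2.convexHull(c),8,True)[:,0];p=plane(f['K'],f['T'],q,0.006);return p.mean(0),np.linalg.norm(p-np.roll(p,1,0),axis=1)
E
python3 - <<'E'
from m import *
f=np.load('w6.npz')
ringfit(f,(255,190,70,65),.076)
print(mat(f,(250,180)))
E
```

```text
z [0.075  0.0765 0.0776]
circ [ 0.5154 -0.0305  0.029 ] 0.0003 ell [289.2 225.2]
circ [ 0.5151 -0.0303  0.0221] 0.0004 ell [289.3 225.2]
(array([ 0.51487724, -0.03126627,  0.006     ]), array([0.12552505, 0.12767719, 0.1254336 , 0.12791139]))
```

```bash
python3 - <<'E'
from m import *
V=[];E=[]
for n,b in [('w1',(300,205,62,58)),('scene0',(215,155,40,30)),('side0',(180,305,55,42)),('w6',(515,195,45,55))]:
    f=np.load(n+'.npz');x,y,w,h=b
    c=f['c'][y:y+h,x:x+w].astype(int); g=c.mean(2)
    m=((g>185)).astype(np.uint8)
    m=m if n!='w6' else m
    cs,_=cv2.findContours(m,0,cv2.CHAIN_APPROX_NONE)
    cs=[k for k in cs if len(k)>15]; k=min(cs,key=lambda k:np.linalg.norm(k.mean(0)-[w/2,h/2]))
    e=cv2.fitEllipse(k); uv=np.array(e[0])+[x,y]
    print(n,uv.round(1),np.round(e[1],1),circ(plane(f['K'],f['T'],k[:,0]+[x,y],.010)))
    if n!='w6':V.append((f['K'],f['T']));E.append(uv)
print(tri(V,E))
f=np.load('w1.npz');save('g1.png',cv2.resize(f['c'][190:280,290:380],None,fx=6,fy=6,interpolation=cv2.INTER_NEAREST))
E
```

```text
w1 [338.5 238.2] [11.3 22.8] (array([0.59550218, 0.33725286, 0.01688572]), np.float64(0.0032543450398561597))
scene0 [233.2 165.9] [ 6.2 12.9] (array([0.59442055, 0.33313637, 0.01859005]), np.float64(0.0009709055045646884))Traceback (most recent call last):
  File "<stdin>", line 9, in <module>
ValueError: min() iterable argument is empty
```

step_arm(delta_pos=[[10,40,0],[20,90,0],[30,145,0],[40,200,0],[50,255,0],[60,305,0],[70,340,-10],[74,361,-20],[74,361,-20],[74,361,-20]], delta_rot=[[0,0,0.05],[0,0,0.1],[0,0,0.157],[0,0,0.157],[0,0,0.157],[0,0,0.157],[0,0,0.157],[0,0,0.157],[0,0,0.157],[0,0,0.157]], gripper=[100,100,100,100,100,100,100,100,100,100])

```text
clock: 11.65
ee_pos: [0.54, 0.3289, 0.2507]
tool_rot: [0.707, -0.0, -0.0, -0.707]
contact_force: [-0.7, -1.0, 0.2]
opening: 0.0856
```

```bash
python3 - <<'E'
from m import *
s=r.read_state();print(s['clock'],s['ee_pos'],s['q'])
c,d,K,T=cam('wrist'); save('w7.png',c);np.savez('w7.npz',c=c,d=d,K=K,T=T)
E
```

```text
11.65 [0.54001438 0.32894829 0.25072915] [ 4.26177521e-01  5.33322714e-01  1.16546110e+00 -3.65301884e-04
  1.44349227e+00 -1.14493272e+00]
```

View pics/w7.png

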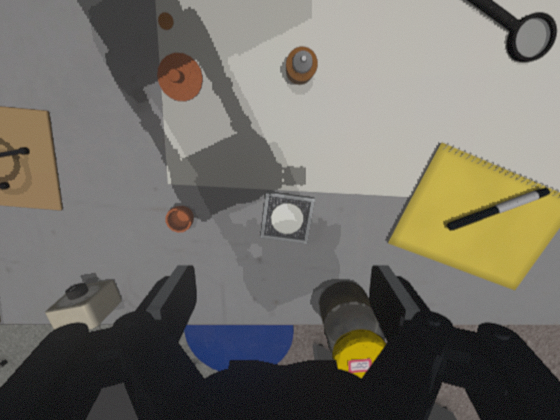

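```bash
python3 - <<'E'
from m import *
f=np.load('w7.npz');C=cloud(f['d'],f['K'],f['T'])
print('jar',C[360,355],C[305,345],C[330,325])
save('g7.png',cv2.resize(f['c'][180:255,250:330],None,fx=7,fy=7,interpolation=cv2.INTER_NEAREST))
f1=np.load('w1.npz');save('g1.png',cv2.resize(f1['c'][200:270,295:370],None,fx=7,fy=7,interpolation=cv2.INTER_NEAREST))
print('gauze z',np.median(C[213:223,282:292,2]),'edge',C[215,266:270,2],'bench',C[250,285,2])
E
```

```text
jar [0.72387484 0.41028294 0.12467839] [0.6943238  0.40915995 0.06448192] [0.72524129 0.38355292 0.07381041]
gauze z 0.010750809861640037 edge [ 0.01090179  0.00703274 -0.00018346  0.00099213] bench 0.0009578341217469921
```

View pics/g7.png

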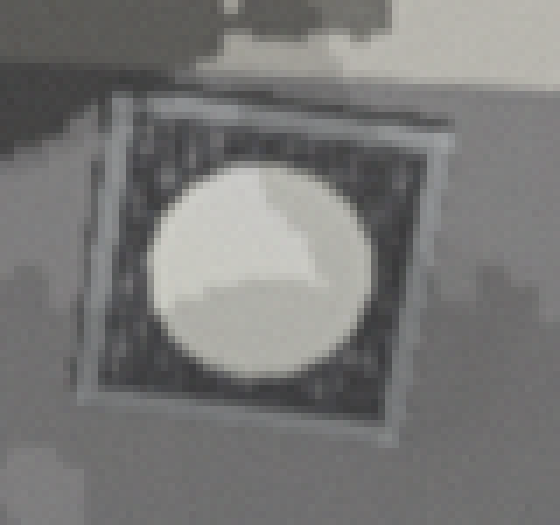

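View pics/g1.png

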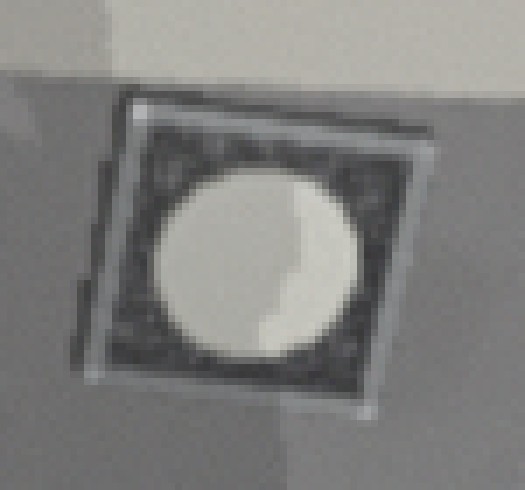

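```bash
python3 - <<'E'
from m import *
pts={'w7':([(115,92),(455,135),(395,440),(80,400)],(250,180),(272,202,34,34)),'w1':([(133,100),(438,145),(370,415),(88,378)],(295,200),(314,221,36,33))}
V=[];E=[];Q=[]
for n,(q,o,b) in pts.items():
    f=np.load(n+'.npz');q=np.array(q)/7.+o-.5
    p=plane(f['K'],f['T'],q,.010)
    ed=np.roll(p,-1,0)-p
    print(n,p.round(4).tolist(),p.mean(0).round(4),np.linalg.norm(ed,axis=1).round(4),(np.degrees(np.arctan2(ed[:,1],ed[:,0]))%90).round(1))
    x,y,w,h=b;m=(f['c'][y:y+h,x:x+w].mean(2)>135).astype(np.uint8)
    cs,_=cv2.findContours(m,0,cv2.CHAIN_APPROX_NONE);c=max(cs,key=cv2.contourArea);e=cv2.fitEllipse(c)
    print(' disc',np.array(e[0])+[x,y],e[1],circ(plane(f['K'],f['T'],c[:,0]+[x,y],.010)))
    V.append((f['K'],f['T']));E.append(np.array(e[0])+[x,y]);Q.append(q)
print(tri(V,E));print([tri(V,[Q[0][i],Q[1][i]])[0].round(4) for i in range(4)])
E
```

```text
w7 [[0.5596, 0.3071, 0.01], [0.568, 0.3715, 0.01], [0.631, 0.3616, 0.01], [0.6224, 0.2991, 0.01]] [0.5952 0.3348 0.01  ] [0.065  0.0637 0.0631 0.0632] [82.6 81.1 82.2 82.8]
 disc [286.70916653 218.02118492] (29.364824295043945, 30.761184692382812) (array([0.59541528, 0.33464807, 0.02095405]), np.float64(0.000413158065932503))
w1 [[0.5585, 0.3071, 0.01], [0.5684, 0.3714, 0.01], [0.631, 0.3614, 0.01], [0.6222, 0.2995, 0.01]] [0.595  0.3349 0.01  ] [0.0651 0.0635 0.0626 0.0641] [81.3 80.9 81.9 83.1]
 disc [331.2907505 237.1034832] (25.867467880249023, 28.125211715698242) (array([0.59548673, 0.33494782, 0.02094605]), np.float64(0.0003556355837029326))
(array([0.59444941, 0.33462426, 0.01179244]), [np.float64(8.12136395594913e-06), np.float64(8.121363955971842e-06)])
[array([0.5596, 0.3072, 0.0081]), array([0.568 , 0.3713, 0.0106]), array([0.6314, 0.3616, 0.0091]), array([0.6215, 0.2993, 0.0116])]
```

step_arm(delta_pos=[[30,3,-10],[55,6,-40],[55,6,-90],[55,6,-140],[55,6,-185],[55,6,-220],[55,6,-240],[55,6,-250],[55,6,-255],[55,6,-255],[55,6,-255]], delta_rot=[[0,0,-0.07],[0,0,-0.14],[0,0,-0.14],[0,0,-0.14],[0,0,-0.14],[0,0,-0.14],[0,0,-0.14],[0,0,-0.14],[0,0,-0.14],[0,0,-0.14],[0,0,-0.14]], gripper=[100,100,100,100,100,100,100,100,100,100,100])

```text
clock: 13.08
ee_pos: [0.5955, 0.3364, -0.003]
tool_rot: [-0.705, 0.048, -0.05, 0.706]
contact_force: [-0.2, -0.0, -0.2]
opening: 0.0857
```

```bash
python3 - <<'E'
from m import *
s=r.read_state();print(s['clock'],s['ee_pos'],s['contact_force'])
c,d,K,T=cam('wrist'); save('w8.png',c);np.savez('w8.npz',c=c,d=d,K=K,T=T)
E
```

```text
13.075 [ 0.59554614  0.33638184 -0.00303815] [-0.1915976  -0.02275406 -0.24116552]
```

View pics/w8.png

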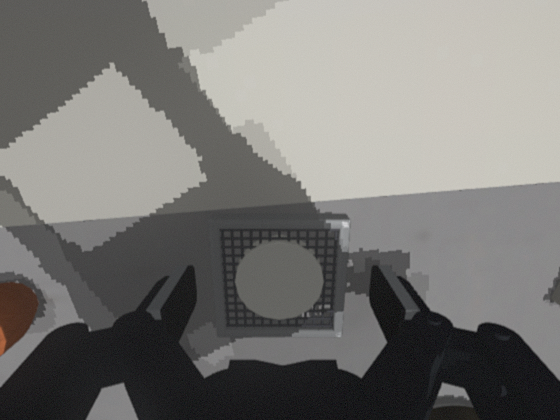

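step_arm(delta_pos=[[0,-1.5,-1.5],[0,-1.5,-1.5],[0,-1.5,-1.5],[0,-1.5,-1.5],[0,-1.5,-1.5],[0,-1.5,-1.5]], delta_rot=[[0,0,0],[0,0,0],[0,0,0],[0,0,0],[0,0,0],[0,0,0]], gripper=[85,70,60,60,60,60])

```text
clock: 13.88
ee_pos: [0.5952, 0.3345, -0.0053]
tool_rot: [-0.705, 0.049, -0.049, 0.705]
contact_force: [0.8, -1.5, 4.2]
opening: 0.0651
```

```bash
python3 - <<'E'
from m import *
s=r.read_state();print(s['clock'],s['ee_pos'],s['contact_force'],s['opening'])
c,d,K,T=cam('wrist'); save('w9.png',c);np.savez('w9.npz',c=c,d=d,K=K,T=T)
E
```

```text
13.875 [ 0.59522637  0.33453777 -0.00525408] [ 0.799142   -1.53427529  4.16565056] 0.06510320830263855
```

View pics/w9.png

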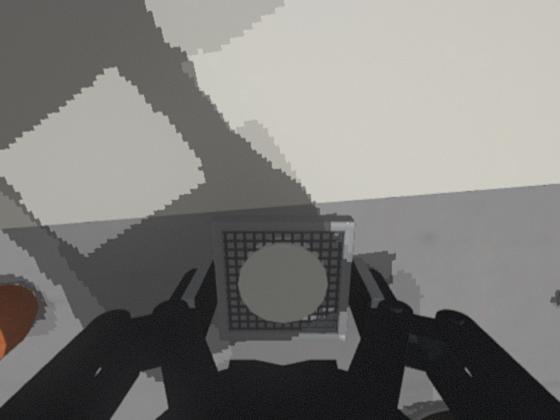

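step_arm(delta_pos=[[0,0,10],[0,0,40],[0,0,90],[-5,-10,130],[-15,-50,150],[-25,-100,150],[-35,-155,150],[-45,-210,150],[-55,-260,150],[-65,-305,150],[-75,-345,150],[-80,-365,150],[-80,-365,150],[-80,-365,150]], delta_rot=[[0,0,0],[0,0,0],[0,0,0],[0,0,0],[0,0,0],[0,0,0],[0,0,0],[0,0,0],[0,0,0],[0,0,0],[0,0,0],[0,0,0],[0,0,0],[0,0,0]], gripper=[60,60,60,60,60,60,60,60,60,60,60,60,60,60])

```text
clock: 15.68
ee_pos: [0.5151, -0.0298, 0.1444]
tool_rot: [-0.705, 0.049, -0.049, 0.706]
contact_force: [-0.5, -0.3, -0.4]
opening: 0.065
```

```bash
python3 - <<'E'
from m import *
s=r.read_state();print(s['clock'],s['ee_pos'],s['contact_force'],s['opening'])
c,d,K,T=cam('wrist'); save('w10.png',c);np.savez('w10.npz',c=c,d=d,K=K,T=T)
C=cloud(d,K,T); print('gauze top z',C[230,235],C[230,325],C[325,240],C[325,330],C[280,283])
c,d,K,T=cam('side'); save('side10.png',cv2.resize(c[60:270,150:430],None,fx=2.5,fy=2.5)); 
E
```

```text
15.675 [ 0.51506324 -0.02984396  0.14442056] [-0.47307829 -0.31812425 -0.3862238 ] 0.06497998925929659
gauze top z [ 0.48375179 -0.04738207  0.16091062] [ 0.48969692 -0.00687212  0.16027568] [ 0.53783547 -0.05557745  0.15697315] [ 0.54746774 -0.00877475  0.15322124] [ 0.51235913 -0.02938129  0.16075647]
```

View pics/w10.png

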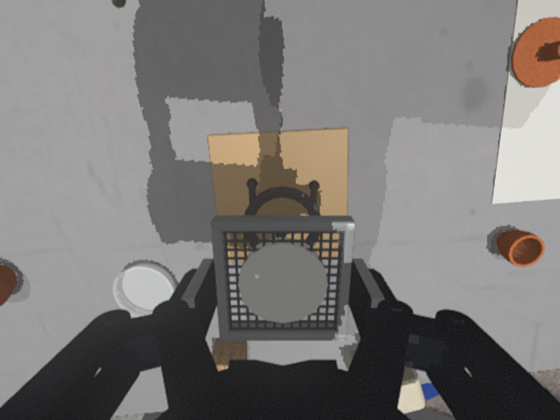

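View pics/side10.png

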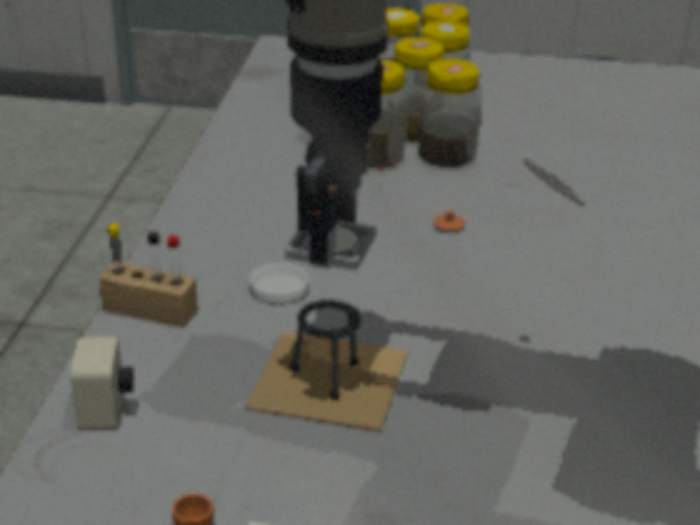

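```bash
python3 - <<'E'
from m import *
f=np.load('w10.npz');g=cv2.GaussianBlur(f['c'],(0,0),1).mean(2)
x,y,w,h=226,228,116,108
m=(f['c'][y:y+h,x:x+w].mean(2)>92).astype(np.uint8); m=cv2.morphologyEx(m,cv2.MORPH_OPEN,np.ones((9,9)))
cs,_=cv2.findContours(m,0,cv2.CHAIN_APPROX_NONE)
for c in cs:
  if cv2.contourArea(c)>2000: print(cv2.fitEllipse(c),circ(plane(f['K'],f['T'],c[:,0]+[x,y],.160)))
# frame corners (top face)
q=[(212,217),(353,217),(352,340),(217,340)]
p=plane(f['K'],f['T'],q,.160);print(p.round(4),p.mean(0))
E
```

```text
((56.46080780029297, 54.41876220703125), (80.2793197631836, 89.17496490478516), 90.18184661865234) (array([ 0.51508462, -0.03002138,  0.02184125]), np.float64(0.00042606508827393465))
[[ 0.4765 -0.0567  0.16  ]
 [ 0.4853  0.0063  0.16  ]
 [ 0.5528  0.0012  0.16  ]
 [ 0.543  -0.0682  0.16  ]] [ 0.51439561 -0.02937252  0.16      ]
```

step_arm(delta_pos=[[0,0,-15],[0,0,-35],[0,0,-55],[0,0,-66],[0,0,-71],[0,0,-73],[0,0,-74],[0,0,-74.5],[0,0,-74.5]], delta_rot=[[0,0,0],[0,0,0],[0,0,0],[0,0,0],[0,0,0],[0,0,0],[0,0,0],[0,0,0],[0,0,0]], gripper=[60,60,60,60,60,60,60,60,60])

```text
clock: 16.9
ee_pos: [0.5153, -0.0305, 0.0707]
tool_rot: [0.705, -0.049, 0.05, -0.705]
contact_force: [-1.3, 0.4, 5.7]
opening: 0.0645
```

step_arm(delta_pos=[[0,0,0],[0,0,0],[0,0,0],[0,0,0],[0,0,0],[0,0,10],[0,0,30],[-10,0,60],[-20,0,100],[-35,0,140],[-45,0,170],[-50,0,190],[-50,0,190],[-50,0,190]], delta_rot=[[0,0,0],[0,0,0],[0,0,0],[0,0,0],[0,0,0],[0,0,0],[0,0,0],[0,0,0],[0,0,0],[0,0,0],[0,0,0],[0,0,0],[0,0,0],[0,0,0]], gripper=[80,86,93,100,100,100,100,100,100,100,100,100,100,100])

```text
clock: 18.65
ee_pos: [0.4647, -0.0304, 0.2593]
tool_rot: [-0.705, 0.049, -0.049, 0.705]
contact_force: [-1.3, 0.6, -0.1]
opening: 0.0852
```

```bash
python3 - <<'E'
from m import *
s=r.read_state();print(s['clock'],s['ee_pos'],s['contact_force'],s['opening'])
c,d,K,T=cam('wrist'); save('w11.png',c);np.savez('w11.npz',c=c,d=d,K=K,T=T)
E
```

```text
18.65 [ 0.46471441 -0.03037084  0.25925545] [-1.32899413  0.55377427 -0.11910657] 0.085162020622218
```

View pics/w11.png

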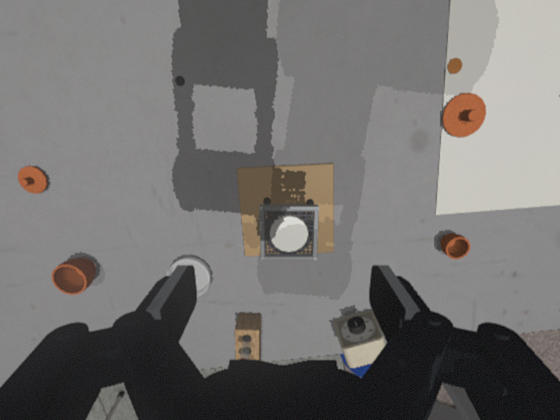

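```bash
python3 - <<'E'
from m import *
f=np.load('w11.npz');C=cloud(f['d'],f['K'],f['T'])
x,y,w,h=264,210,50,48
m=(f['c'][y:y+h,x:x+w].mean(2)>130).astype(np.uint8); m=cv2.morphologyEx(m,cv2.MORPH_OPEN,np.ones((5,5)))
cs,_=cv2.findContours(m,0,cv2.CHAIN_APPROX_NONE);c=max(cs,key=cv2.contourArea)
print(cv2.fitEllipse(c),circ(plane(f['K'],f['T'],c[:,0]+[x,y],.086)))
print([C[v,u].round(4) for u,v in [(264,210),(313,210),(312,254),(268,254),(290,233)]])
p=plane(f['K'],f['T'],[(260,206),(318,207),(316,260),(263,260)],.086);print(p.mean(0),p.round(4))
E
```

```text
((26.297807693481445, 24.0950870513916), (31.504060745239258, 37.025577545166016), 36.78188705444336) (array([ 0.51638811, -0.02937123,  0.02039989]), np.float64(0.0013877235581255106))
[array([ 0.4833, -0.0536,  0.0875]), array([ 0.491 , -0.    ,  0.0872]), array([ 0.5469, -0.0067,  0.0813]), array([ 0.5403, -0.0583,  0.08  ]), array([ 0.5149, -0.0288,  0.0862])]
[ 0.51611976 -0.02976745  0.086     ] [[ 0.4786 -0.0574  0.086 ]
 [ 0.4887  0.0059  0.086 ]
 [ 0.5529 -0.0031  0.086 ]
 [ 0.5443 -0.0645  0.086 ]]
```

```bash
python3 - <<'E'
from m import *
f=np.load('w11.npz');C=cloud(f['d'],f['K'],f['T'])
P=C[208:258,264:314].reshape(-1,3);P=P[(P[:,2]>.082)]
A=np.c_[P[:,:2]-P[:,:2].mean(0),np.ones(len(P))];print(len(P),np.linalg.lstsq(A,P[:,2],rcond=None)[0])
print((C[206:262:4,290]).round(4)[:,[0,2]])
save('g11.png',cv2.resize(f['c'][190:275,245:335],None,fx=7,fy=7,interpolation=cv2.INTER_NEAREST))
c,d,K,T=cam('scene');save('sc11.png',cv2.resize(c[180:300,220:380],None,fx=5,fy=5))
np.savez('sc11.npz',c=c,d=d,K=K,T=T)
E
```

```text
2077 [-0.65983276  0.06066675  0.08816537]
[[0.4837 0.0845]
 [0.4872 0.0878]
 [0.4946 0.0795]
 [0.4968 0.0868]
 [0.5011 0.0879]
 [0.5064 0.0865]
 [0.5115 0.0857]
 [0.5157 0.0873]
 [0.5208 0.0866]
 [0.5252 0.0879]
 [0.53   0.0881]
 [0.5355 0.0869]
 [0.5443 0.0793]
 [0.5452 0.0879]]
```

View pics/g11.png

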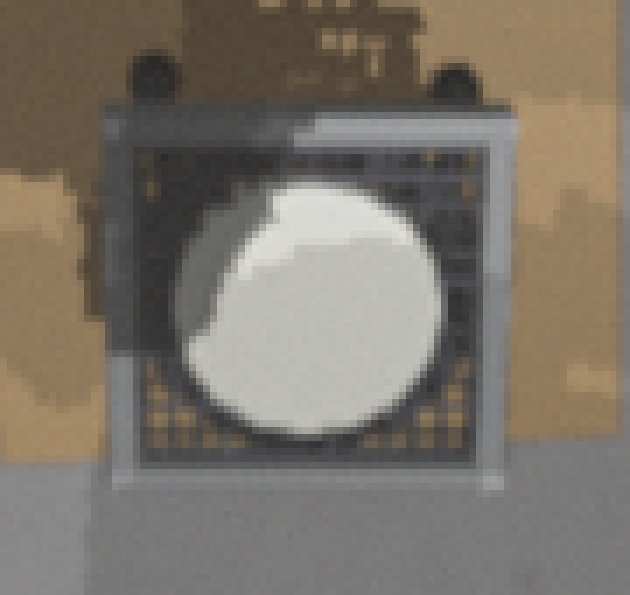

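View pics/sc11.png

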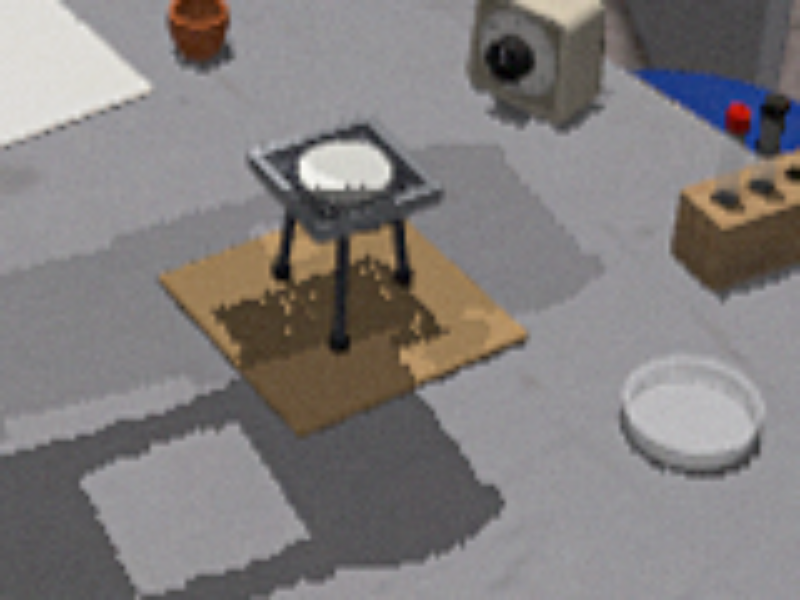

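```bash
python3 - <<'E'
from m import *
f=np.load('w11.npz')
print(plane(f['K'],f['T'],[(288.5,233.5)],.086))
q=np.array([(105,105),(517,108),(505,490),(110,487)])/7.+[245,190]-.5
p=plane(f['K'],f['T'],q,.086);print(p.mean(0),np.linalg.norm(p-np.roll(p,1,0),axis=1))
f=np.load('scene0.npz');C=cloud(f['d'],f['K'],f['T']);m=(C[...,2]>.04)&(C[...,0]>.3)&(C[...,1]<-.25)&(C[...,0]<.8)&(C[...,1]>-.7)
P=C[m];print(len(P),P[:,:2].min(0),P[:,:2].max(0),P[:,2].max()); 
for y in np.arange(-.7,-.38,.04):
    s=P[(P[:,1]>y)&(P[:,1]<y+.04)]
    if len(s):print(y.round(2),s.min(0).round(3),s.max(0).round(3))
E
```

```text
[[ 0.51535634 -0.0305459   0.086     ]]
[ 0.51454827 -0.0302306   0.086     ] [0.06656306 0.06488669 0.06663608 0.06601346]
8925 [ 0.39822264 -0.64451088] [ 0.61393358 -0.48865948] 0.12729153455534103
-0.66 [ 0.458 -0.645  0.059] [ 0.581 -0.62   0.127]
-0.62 [ 0.426 -0.62   0.062] [ 0.614 -0.58   0.127]
-0.58 [ 0.398 -0.58   0.04 ] [ 0.612 -0.54   0.127]
-0.54 [ 0.399 -0.54   0.04 ] [ 0.564 -0.5    0.127]
-0.5 [ 0.499 -0.5    0.04 ] [ 0.548 -0.489  0.127]
```

step_arm(delta_pos=[[5,-30,0],[12,-80,0],[20,-135,0],[28,-190,0],[35,-240,0],[42,-280,-10],[45,-305,-20],[45,-305,-20],[45,-305,-20]], delta_rot=[[0,0,0.05],[0,0,0.1],[0,0,0.14],[0,0,0.14],[0,0,0.14],[0,0,0.14],[0,0,0.14],[0,0,0.14],[0,0,0.14]], gripper=[100,100,100,100,100,100,100,100,100])

```text
clock: 19.88
ee_pos: [0.51, -0.3343, 0.2397]
tool_rot: [-0.707, -0.001, 0.001, 0.707]
contact_force: [0.3, -0.3, -0.1]
opening: 0.0856
```

```bash
python3 - <<'E'
from m import *
s=r.read_state();print(s['clock'],s['ee_pos'],s['q'])
c,d,K,T=cam('wrist'); save('w12.png',c);np.savez('w12.npz',c=c,d=d,K=K,T=T)
E
```

```text
19.875 [ 0.51003485 -0.33425601  0.23967064] [-7.06023757e-01  4.95325506e-01  1.25926088e+00  5.38426475e-04
  1.38807501e+00 -2.27889006e+00]
```

View pics/w12.png

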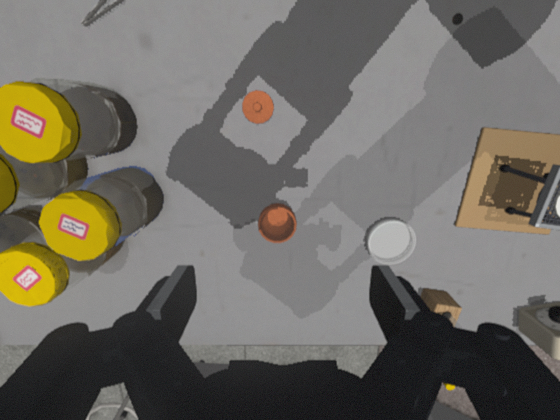

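```bash
cat >> m.py <<'E'
def red(f,b,z,zmin=-1,smin=110):
    x,y,w,h=b;C=cloud(f['d'],f['K'],f['T']);hsv=cv2.cvtColor(f['c'],cv2.COLOR_RGB2HSV)
    m=((hsv[...,1]>smin)&((hsv[...,0]<14)|(hsv[...,0]>170))&(C[...,2]>zmin)).astype(np.uint8);mm=np.zeros_like(m);mm[y:y+h,x:x+w]=m[y:y+h,x:x+w]
    cs,_=cv2.findContours(mm,0,cv2.CHAIN_APPROX_NONE);c=max(cs,key=cv2.contourArea)
    z_=C[mm>0][:,2];print('z',np.percentile(z_,[5,50,90,98]).round(4))
    e=cv2.fitEllipse(c);k=circ(plane(f['K'],f['T'],c[:,0],z));print('ell',np.round(e[0],1),np.round(e[1],1),'circ',k[0].round(4),k[1].round(5));return e[0]
E
python3 - <<'E'
from m import *
f=np.load('w12.npz');f3=np.load('w3.npz');f2=np.load('w2.npz')
a=red(f,(250,195,55,55),.038,.033)
b=red(f2,(60,220,52,50),.038,.033)
print(tri([(f['K'],f['T']),(f2['K'],f2['T'])],[a,b]))
save('c12.png',cv2.resize(f['c'][190:260,240:320],None,fx=7,fy=7,interpolation=cv2.INTER_NEAREST))
E
```

```text
z [0.0342 0.0384 0.0397 0.3831]
ell [276.9 223.7] [36.  36.9] circ [ 0.5593 -0.3407  0.0231] 0.00044
z [0.0341 0.038  0.0392 0.0399]
ell [ 83.1 246. ] [28.6 35. ] circ [ 0.5593 -0.34    0.0232] 0.00049
(array([ 0.55929515, -0.3407346 ,  0.03693253]), [np.float64(4.802351750844138e-05), np.float64(4.8023517508378873e-05)])
```

View pics/c12.png

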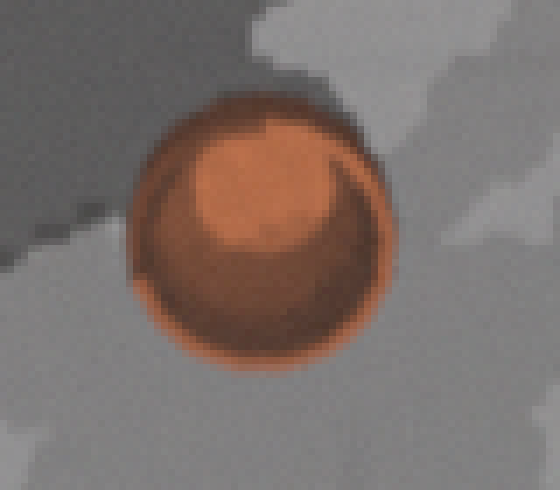

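step_arm(delta_pos=[[25,-3,-5],[49,-6,-30],[49,-6,-80],[49,-6,-130],[49,-6,-170],[49,-6,-200],[49,-6,-215],[49,-6,-223],[49,-6,-223],[49,-6,-223],[49,-6,-223],[49,-6,-223],[49,-6,-223],[49,-6,-223],[49,-6,-223],[49,-6,-223]], delta_rot=[[0,0,0],[0,0,0],[0,0,0],[0,0,0],[0,0,0],[0,0,0],[0,0,0],[0,0,0],[0,0,0],[0,0,0],[0,0,0],[0,0,0],[0,0,0],[0,0,0],[0,0,0],[0,0,0]], gripper=[100,100,100,100,100,100,100,100,100,80,65,50,40,40,40,40], grip_force=30)

```text
clock: 21.92
ee_pos: [0.5594, -0.3419, 0.0179]
tool_rot: [0.707, 0.001, 0.0, -0.707]
contact_force: [-0.2, 0.5, 6.1]
opening: 0.0463
```

```bash
python3 - <<'E'
from m import *
s=r.read_state();print(s['clock'],s['ee_pos'],s['contact_force'],s['opening'])
c,d,K,T=cam('wrist'); save('w13.png',c);np.savez('w13.npz',c=c,d=d,K=K,T=T)
E
```

```text
21.925 [ 0.55942522 -0.34185951  0.01788727] [-0.24635568  0.51965115  6.14415971] 0.04631988586615105
```

View pics/w13.png

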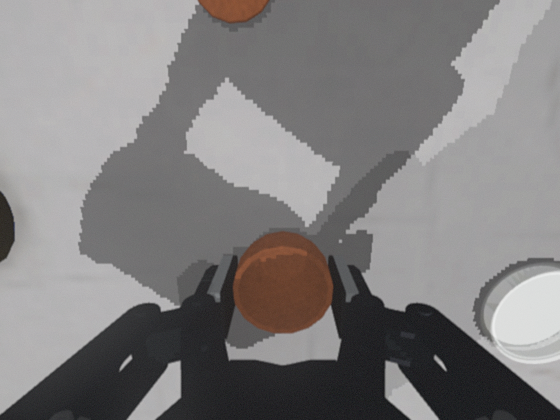

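step_arm(delta_pos=[[0,0,10],[0,0,40],[0,0,90],[-3,15,130],[-8,60,150],[-16,115,150],[-24,170,150],[-32,220,150],[-38,265,150],[-42,295,150],[-44,308,150],[-44,311,150],[-44,311,150],[-44,311,150]], delta_rot=[[0,0,0],[0,0,0],[0,0,0],[0,0,0],[0,0,0],[0,0,0],[0,0,0],[0,0,0],[0,0,0],[0,0,0],[0,0,0],[0,0,0],[0,0,0],[0,0,0]], gripper=[40,40,40,40,40,40,40,40,40,40,40,40,40,40])

```text
clock: 23.72
ee_pos: [0.5152, -0.0314, 0.1667]
tool_rot: [0.707, -0.0, 0.0, -0.707]
contact_force: [0.7, -0.3, 0.2]
opening: 0.0466
```

```bash
python3 - <<'E'
from m import *
s=r.read_state();print(s['clock'],s['ee_pos'],s['contact_force'],s['opening'])
c,d,K,T=cam('wrist'); save('w14.png',c);np.savez('w14.npz',c=c,d=d,K=K,T=T)
f=np.load('w14.npz');red(f,(225,220,115,125),.038+s['ee_pos'][2]-.0179,.15)
c,d,K,T=cam('side'); save('side14.png',cv2.resize(c[60:270,150:430],None,fx=2.5,fy=2.5)); 
E
```

```text
23.725 [ 0.51516718 -0.03144268  0.16674268] [ 0.68612929 -0.27710558  0.21242653] 0.0465587427068939
z [0.1534 0.1741 0.1875 0.1883]
ell [282.5 283. ] [98.1 99.1] circ [ 0.5134 -0.0315  0.0248] 0.00114
```

View pics/w14.png

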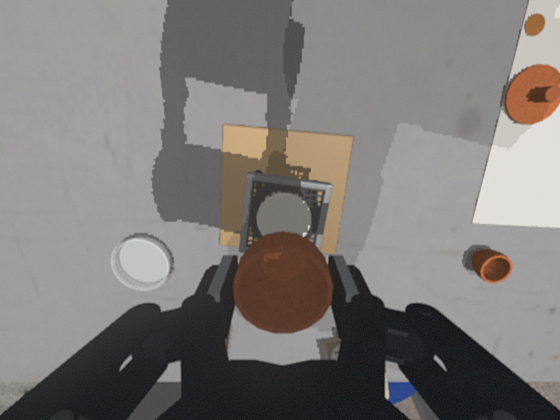

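View pics/side14.png

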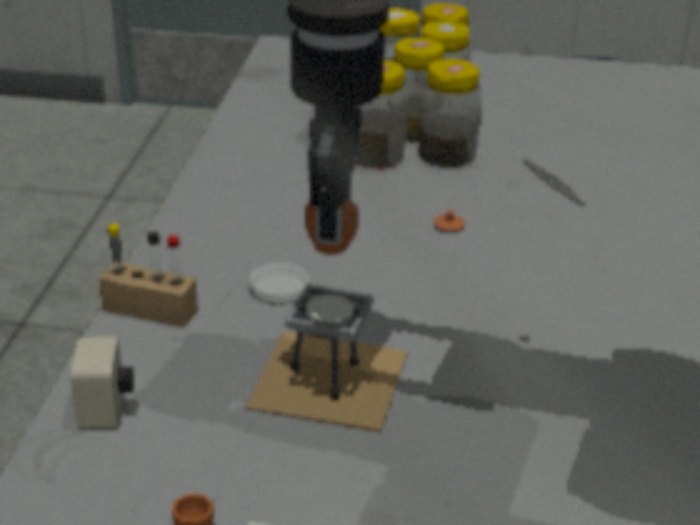

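step_arm(delta_pos=[[0,1,-10],[0,1,-28],[0,1,-44],[0,1,-54],[0,1,-59],[0,1,-61],[0,1,-62],[0,1,-63],[0,1,-63]], delta_rot=[[0,0,0],[0,0,0],[0,0,0],[0,0,0],[0,0,0],[0,0,0],[0,0,0],[0,0,0],[0,0,0]], gripper=[40,40,40,40,40,40,40,40,40])

```text
clock: 24.95
ee_pos: [0.5151, -0.0295, 0.104]
tool_rot: [-0.707, -0.001, 0.0, 0.707]
contact_force: [-0.1, 0.9, -0.6]
opening: 0.0469
```

step_arm(delta_pos=[[0,-0.7,-0.4],[0,-0.7,-0.8],[0,-0.7,-0.8]], delta_rot=[[0,0,0],[0,0,0],[0,0,0]], gripper=[40,40,40])

```text
clock: 25.32
ee_pos: [0.5153, -0.0299, 0.1038]
tool_rot: [-0.707, -0.001, -0.0, 0.707]
contact_force: [-2.1, 1.8, 6.1]
opening: 0.0466
```

step_arm(delta_pos=[[0,0,0],[0,0,0],[0,0,0],[0,0,0],[0,0,0],[0,0,0],[0,0,10],[0,0,30],[0,0,60],[-15,0,90],[-30,0,120],[-45,0,140],[-50,0,145],[-50,0,145],[-50,0,145]], delta_rot=[[0,0,0],[0,0,0],[0,0,0],[0,0,0],[0,0,0],[0,0,0],[0,0,0],[0,0,0],[0,0,0],[0,0,0],[0,0,0],[0,0,0],[0,0,0],[0,0,0],[0,0,0]], gripper=[58,62,70,80,90,95,95,95,95,100,100,100,100,100,100])

```text
clock: 27.2
ee_pos: [0.465, -0.0301, 0.2472]
tool_rot: [-0.707, 0.0, 0.001, 0.707]
contact_force: [0.5, 0.2, -0.5]
opening: 0.0851
```

```bash
python3 - <<'E'
from m import *
s=r.read_state();print(s['clock'],s['ee_pos'],s['contact_force'],s['opening'])
c,d,K,T=cam('wrist'); save('w15.png',c);np.savez('w15.npz',c=c,d=d,K=K,T=T)
c,d,K,T=cam('side'); save('side15.png',cv2.resize(c[130:260,210:370],None,fx=5,fy=4.5)); 
E
```

```text
27.2 [ 0.46499311 -0.03009396  0.24721351] [ 0.47359088  0.16107978 -0.45313224] 0.08509250259992493
```

View pics/w15.png

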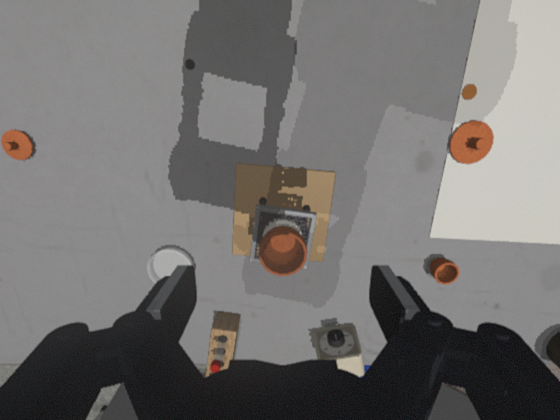

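View pics/side15.png

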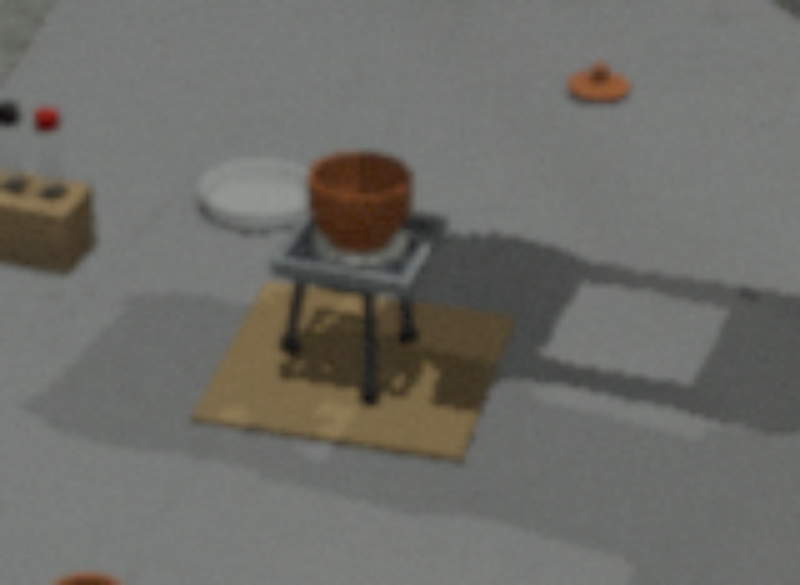

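```bash
python3 - <<'E'
from m import *
f=np.load('w15.npz')
print('crucible');red(f,(252,218,62,62),.124,.117)
x,y=240,205;save('c15.png',cv2.resize(f['c'][y:y+80,x:x+90],None,fx=7,fy=7,interpolation=cv2.INTER_NEAREST))
V=[];E=[]
for n,b in [('w7',(150,45,60,65)),('w1',(212,85,55,55)),('w2',(450,115,55,55)),('w6',(430,80,55,60)),('w15',(440,115,60,60))]:
    print('lid',n);f=np.load(n+'.npz');e=red(f,b,.007,-1,90);V.append((f['K'],f['T']));E.append(e)
print(tri(V,E))
E
```

```text
crucible
z [0.1179 0.1241 0.1253 0.126 ]
ell [282.7 252.1] [45.5 46.7] circ [ 0.515  -0.0298  0.0236] 0.00057
lid w7
z [0.0071 0.0087 0.0151 0.0282]
ell [179.4  76.5] [42.4 48.5] circ [0.419  0.2066 0.0258] 0.00027
lid w1
z [0.0071 0.0089 0.0111 0.0281]
ell [240.8 112.5] [38.6 40.4] circ [0.4188 0.2065 0.0255] 0.00037
lid w2
z [0.0072 0.0092 0.0213 0.0283]
ell [477.2 143. ] [34.8 42.3] circ [0.419  0.2062 0.0259] 0.00036
lid w6
z [0.0073 0.0091 0.02   0.0283]
ell [458.5 110.3] [37.8 45.4] circ [0.4188 0.2062 0.026 ] 0.00034
lid w15
z [0.0073 0.0091 0.0216 0.0289]
ell [471.  141.7] [38.2 46. ] circ [0.4189 0.2063 0.026 ] 0.00032
(array([0.41837891, 0.20646924, 0.00669274]), [np.float64(5.528397584699351e-05), np.float64(0.00010788610200209656), np.float64(0.00010982925638084584), np.float64(3.78947132635691e-05), np.float64(4.216327959731452e-05)])
```

View pics/c15.png

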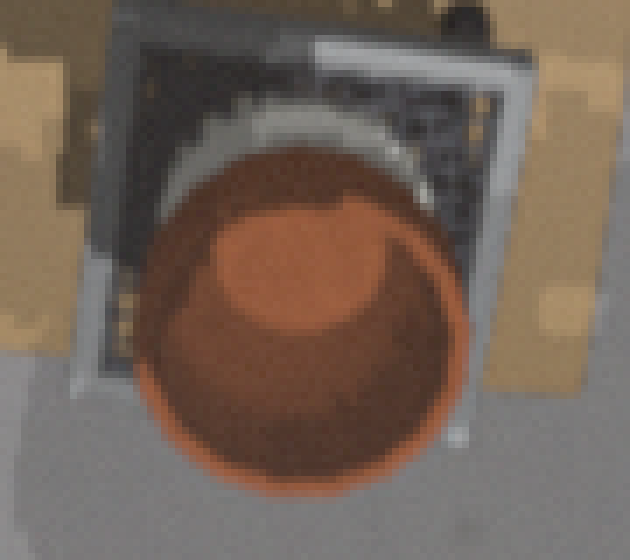

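step_arm(delta_pos=[[-5,30,0],[-15,80,0],[-25,135,0],[-35,185,0],[-42,220,0],[-46,236,-10],[-46,236.5,-50],[-46,236.5,-100],[-46,236.5,-150],[-46,236.5,-190],[-46,236.5,-215],[-46,236.5,-228],[-46,236.5,-234],[-46,236.5,-234],[-46,236.5,-234]], delta_rot=[[0,0,0],[0,0,0],[0,0,0],[0,0,0],[0,0,0],[0,0,0],[0,0,0],[0,0,0],[0,0,0],[0,0,0],[0,0,0],[0,0,0],[0,0,0],[0,0,0],[0,0,0]], gripper=[100,100,100,100,80,60,60,60,60,60,60,60,60,60,60])

```text
clock: 29.18
ee_pos: [0.4196, 0.2065, 0.0148]
tool_rot: [-0.707, -0.001, -0.0, 0.707]
contact_force: [0.3, 0.8, 0.4]
opening: 0.0516
```

```bash
python3 - <<'E'
from m import *
s=r.read_state();print(s['clock'],s['ee_pos'],s['contact_force'],s['opening'])
c,d,K,T=cam('wrist'); save('w16.png',c);np.savez('w16.npz',c=c,d=d,K=K,T=T)
E
```

```text
29.175 [0.41955634 0.2065066  0.01479453] [0.34743591 0.79254361 0.43926483] 0.05157064237815435
```

View pics/w16.png

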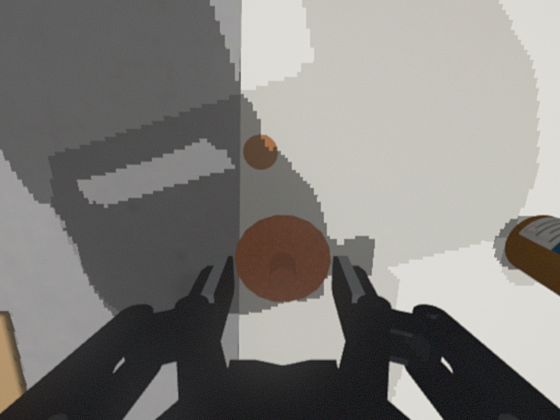

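Centred between the fingers (knob at pixel 283,262). Closing on the knob.

step_arm(delta_pos=[[0,0,-1],[0,0,-1],[0,0,-1],[0,0,-1],[0,0,-1],[0,0,-1],[0,0,-1]], delta_rot=[[0,0,0],[0,0,0],[0,0,0],[0,0,0],[0,0,0],[0,0,0],[0,0,0]], gripper=[45,30,20,10,5,5,5], grip_force=30)

```text
clock: 30.1
ee_pos: [0.419, 0.2064, 0.0132]
tool_rot: [-0.707, -0.001, 0.0, 0.707]
contact_force: [-1.4, -0.2, 6.4]
opening: 0.0124
```

```bash
python3 - <<'E'
from m import *
s=r.read_state();print(s['clock'],s['ee_pos'],s['contact_force'],s['opening'])
c,d,K,T=cam('wrist'); save('w17.png',c);np.savez('w17.npz',c=c,d=d,K=K,T=T)
E
```

```text
30.1 [0.41901733 0.20639825 0.01317328] [-1.35051885 -0.2082476   6.38478983] 0.012361444312870538
```

View pics/w17.png

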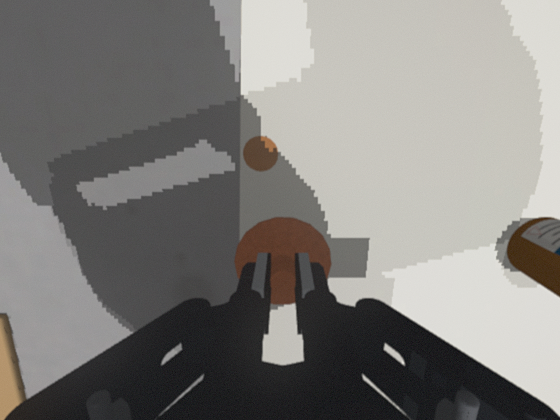

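step_arm(delta_pos=[[0,0,10],[0,0,40],[0,0,90],[0,0,140],[10,-25,165],[28,-70,170],[48,-120,170],[68,-168,170],[84,-208,170],[93,-228,170],[96,-236,170],[96,-236,170],[96,-236,170]], delta_rot=[[0,0,0],[0,0,0],[0,0,0],[0,0,0],[0,0,0],[0,0,0],[0,0,0],[0,0,0],[0,0,0],[0,0,0],[0,0,0],[0,0,0],[0,0,0]], gripper=[5,5,5,5,5,5,5,5,5,5,5,5,5])

```text
clock: 31.78
ee_pos: [0.5145, -0.0284, 0.1831]
tool_rot: [-0.707, -0.001, 0.001, 0.707]
contact_force: [0.1, 0.1, 0.4]
opening: 0.0124
```

```bash
python3 - <<'E'
from m import *
s=r.read_state();print(s['clock'],s['ee_pos'],s['contact_force'],s['opening'])
c,d,K,T=cam('wrist'); save('w18.png',c);np.savez('w18.npz',c=c,d=d,K=K,T=T)
f=np.load('w18.npz');red(f,(220,205,125,110),.007+s['ee_pos'][2]-.0132,.15,90)
for n in ['scene','side']:
    c,d,K,T=cam(n); save(n+'18.png',cv2.resize(c[100:270,190:400],None,fx=3.5,fy=3.5))
E
```

```text
31.775 [ 0.51454169 -0.0284259   0.18306349] [0.11372384 0.1474853  0.40419899] 0.012439197260665289
z [0.177  0.1786 0.197  0.1982]
ell [282.6 256.8] [82.1 86.5] circ [ 0.5105 -0.0285  0.0232] 0.00504
```

View pics/w18.png

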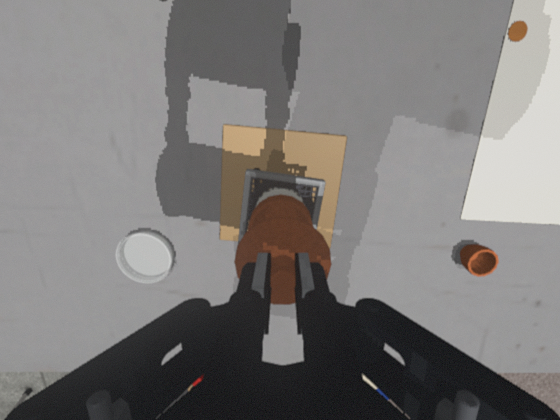

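View pics/scene18.png

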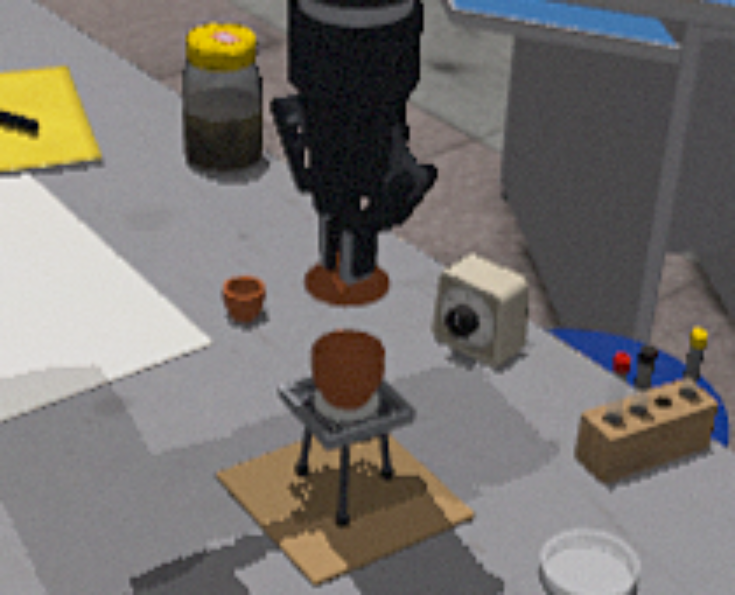

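View pics/side18.png

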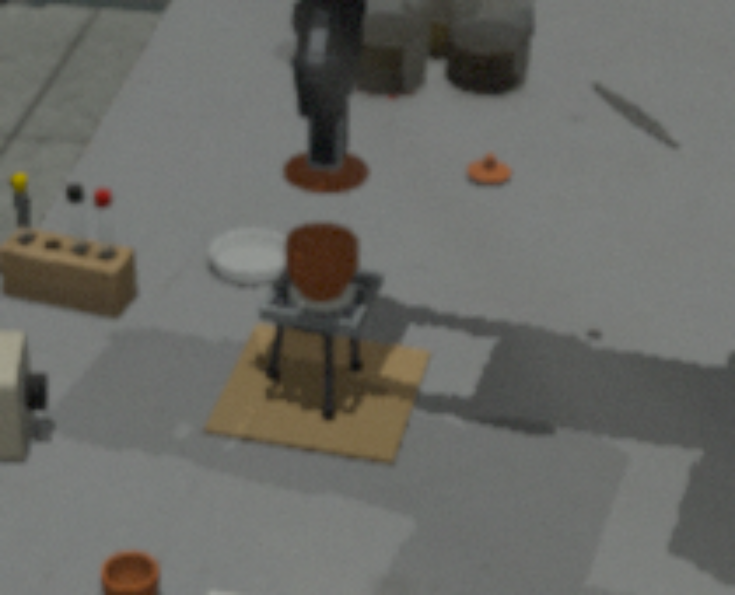

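step_arm(delta_pos=[[0.5,-1.2,-10],[0.5,-1.2,-25],[0.5,-1.2,-37],[0.5,-1.2,-43],[0.5,-1.2,-46],[0.5,-1.2,-48],[0.5,-1.2,-49],[0.5,-1.2,-49],[0.5,-1.2,-49]], delta_rot=[[0,0,0],[0,0,0],[0,0,0],[0,0,0],[0,0,0],[0,0,0],[0,0,0],[0,0,0],[0,0,0]], gripper=[5,5,5,5,5,5,5,5,5])

```text
clock: 33.05
ee_pos: [0.5156, -0.0309, 0.1342]
tool_rot: [0.707, 0.001, -0.0, -0.707]
contact_force: [-1.3, 0.1, -0.6]
opening: 0.0122
```

step_arm(delta_pos=[[-0.5,0.7,-0.5],[-0.5,0.7,-1],[-0.5,0.7,-1.4],[-0.5,0.7,-1.8],[-0.5,0.7,-1.8]], delta_rot=[[0,0,0],[0,0,0],[0,0,0],[0,0,0],[0,0,0]], gripper=[5,5,5,5,5])

```text
clock: 33.67
ee_pos: [0.5153, -0.0301, 0.1331]
tool_rot: [0.707, 0.001, 0.0, -0.707]
contact_force: [-2.7, 0.0, 8.3]
opening: 0.012
```

```bash
python3 - <<'E'
from m import *
s=r.read_state();print(s['clock'],s['ee_pos'],s['contact_force'],s['opening'])
c,d,K,T=cam('wrist'); save('w19.png',c)
c,d,K,T=cam('scene'); save('scene19.png',cv2.resize(c[170:270,240:340],None,fx=6,fy=6))
E
```

```text
33.675 [ 0.51529523 -0.03011737  0.13314704] [-2.66228546  0.03145214  8.29119839] 0.012038791909769838
```

View pics/scene19.png

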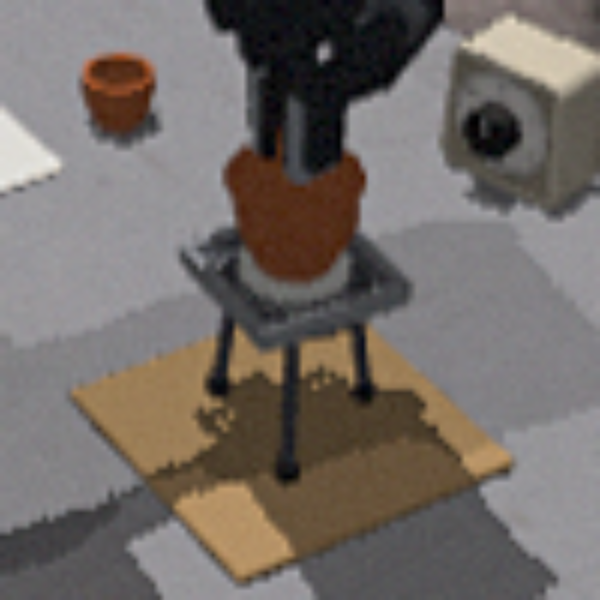

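step_arm(delta_pos=[[0,0,0.5],[0,0,0.5],[0,0,0.5],[0,0,0.5],[0,0,0.5],[0,0,15],[0,0,40],[-10,0,70],[-25,0,100],[-40,0,115],[-50,0,120],[-50,0,120],[-50,0,120]], delta_rot=[[0,0,0],[0,0,0],[0,0,0],[0,0,0],[0,0,0],[0,0,0],[0,0,0],[0,0,0],[0,0,0],[0,0,0],[0,0,0],[0,0,0],[0,0,0]], gripper=[18,24,35,45,50,50,50,50,50,50,50,50,50])

```text
clock: 35.4
ee_pos: [0.4651, -0.0302, 0.2517]
tool_rot: [-0.707, -0.0, 0.001, 0.707]
contact_force: [1.1, 0.2, -0.0]
opening: 0.043
```

```bash
python3 - <<'E'
from m import *
s=r.read_state();print(s['clock'],s['ee_pos'],s['contact_force'],s['opening'])
c,d,K,T=cam('wrist'); save('w20.png',c);np.savez('w20.npz',c=c,d=d,K=K,T=T)
f=np.load('w20.npz');red(f,(245,200,75,85),.127,.12,90)
C=cloud(d,K,T);P=C[200:290,245:320].reshape(-1,3);print('top z',np.percentile(P[P[:,2]<.2][:,2],[99,99.9]))
c,d,K,T=cam('scene'); save('scene20.png',cv2.resize(c[170:270,240:340],None,fx=6,fy=6))
c,d,K,T=cam('side'); save('side20.png',cv2.resize(c[130:240,220:340],None,fx=5,fy=5))
E
```

```text
35.4 [ 0.46505835 -0.03015584  0.25173814] [ 1.0829491   0.24290609 -0.03920341] 0.04295692420232824
z [0.1273 0.1288 0.1376 0.1481]
ell [282.5 250.9] [48.7 53.2] circ [ 0.5147 -0.03    0.0262] 0.00026
top z [0.14762118 0.14859023]
```

View pics/w20.png

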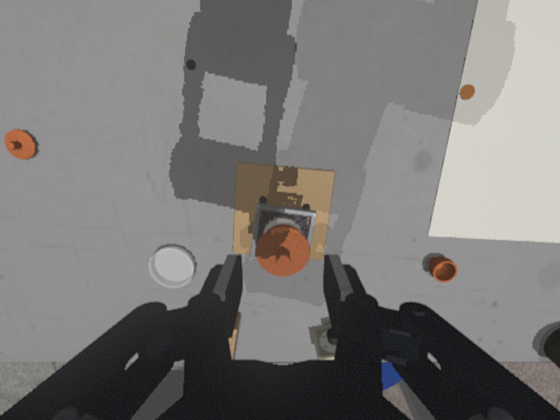

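View pics/scene20.png

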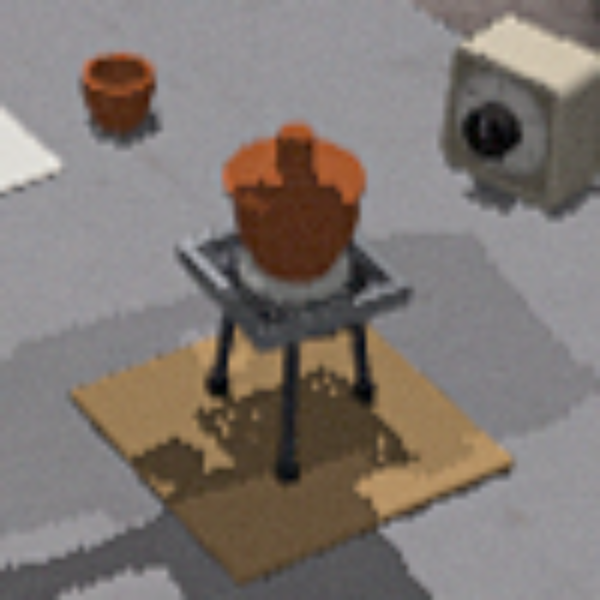

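View pics/side20.png

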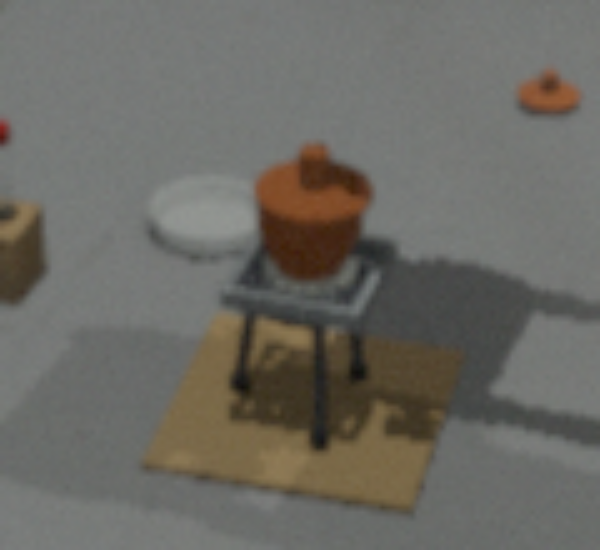

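```bash
python3 - <<'E'
from h import *
print(r.close_job()); print(r.read_state()['clock'])
E
```

```text
the job is handed in; nothing more can be done
None
the job is handed in; nothing more can be done
```

I stacked the tripod, gauze, large crucible and large lid on the mat in the order asked, and handed the job in at about 35.5 s. The small crucible, small lid, dropper bottle and covered dish were not touched.

My last checks, in metres, compared with the mat centre at (0.5149, -0.0313):

| Piece | Centre (x, y) | Height found | Height expected |
|---|---|---|---|
| Tripod ring | (0.515, -0.030) | top 0.0765 | 0.076 |
| Gauze | (0.515, -0.0305) | top about 0.087 | 0.086 |
| Crucible | (0.515, -0.030) | rim 0.124 | 0.124 |
| Lid | (0.5147, -0.0300) | disc 0.129, knob top about 0.148 | 0.129 and 0.147 |

- **Seating:** the pictures show the lid seated knob up and the gripper well clear of the stack.
- **Forces:** the largest contact force I read was about 8.5 N, well under the limits.
- **Disagreements:** one plane fit gave the gauze a steep tilt, because the mesh holes and edges spoiled it. The depth readings across the gauze and the camera views show it flat. An early ellipse fit of its ceramic centre was about 1 mm off because of a shadow, and the outline of the disc settled it.

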